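# Hang the washed bin back on the bench rail and stow the slide box in it

### The job

Hang the washed, empty bin from the draining mat back on the steel rail under the lamp, between the two bins already hanging there: hook its lip over the rail with the front held up, swing it down under control until it hangs flat, and let go. Then stand the black slide box upright in it, resting on its floor. The box is full of glass, so drop neither thing and never tip the box over, and leave everything else on the bench where it stands.

Things in the scene. Friction and masses are not known exactly. Their poses are not given: they have to be found in the camera images.
- bin: loose empty grey plastic hang-on bin, upright on the mat, back roughly away from the robot; open box 110 (x) by 60 (y) mm, inside 103 by 54, walls and floor 3 mm; flat sides 62 high, front wall 45, back wall 89. 0.18 kg, centre of mass at about (12, 0, 30) mm. Origin: centre of underside; x from the front wall (x=-55) to the back face (x=+55), z up
- bin_lip (a point): middle of the underside of the bin's lip, at (59, 0, 85) mm in its frame. The lip, 54 mm wide, 4 thick, runs level to +x from the top of the back, spans a 10 mm gap, then turns down 15 mm, flaring out 30 degrees (mouth about 19 mm wide, hindmost point x=+77). On the rail's top centre line when hung; play 2 mm fore and aft
- bin_foot (a point): rear upper edge of a rib that sticks out 6 mm from the bin's back, at (61, 0, 40) mm in its frame. When the bin hangs flat it lies under the rail, so the bin cannot go on or off level: hook the lip on with the front raised 15 to 25 degrees, then swing the front down
- slide_box: black plastic microscope-slide box standing on end on the bench, 76 (x) by 30 (y) by 105 mm high, 0.16 kg, flat sides, metal clasp on its -x face. Origin: centre of the underside, z up
- rack: fixed bench rack, 690 mm wide, that carries the rail and a lamp bar. Origin on the bench below the rail's middle; x points away from the front side, y along the rail, z up. Uprights at y=-325 and +325 mm, at x=+8 to +33; a cross bar 48 to 73 mm above the bench ties them there
- rail_top (a point): middle of the rail's top edge, 180 mm above the bench, axes as the rack's. The rail is a flat steel bar on edge, 620 mm long (y), 40 high, 8 thick (x=-4 to +4); bare behind between the uprights, save for the two hung bins' lips
- lamp (a point): middle of the underside of the white lamp bar, at (-65, 0, 388) mm in the rack's frame. The bar spans the whole rack, x=-89 to -41, 388 to 414 mm above the bench, right over hanging bins: a tool pointing straight down does not fit there and must lean in from the front
- bin_a: fixed: a bin of the same shape hanging on the rail, with dropper bottles up to 74 mm above its underside; origin at the centre of its underside, 95 mm above the bench, axes as the loose bin's. It may be left or right of the free stretch
- bin_b: fixed: the other bin of the same shape hanging on the rail, with a carton up to 71 mm above its underside; origin as bin_a. The free stretch lies between bin_a and bin_b, whose centres are 320 to 400 mm apart
- mat: fixed flat white ribbed plastic draining mat, 150 by 120 by 3 mm, under the loose bin; origin at the centre of its underside
- beaker: loose glass beaker, 68 mm across, 75 mm high, origin at the centre of its underside; leave alone
- dishes: loose stack of two glass dishes, 92 mm across, 32 mm high, origin at the centre of its underside; leave alone
- stain_bottle: loose amber bottle, 72 mm across, 190 mm high, origin at the centre of its underside; leave alone
- wash_bottle: loose white bottle, 64 mm across, 160 mm high, origin at the centre of its underside; leave alone
- slide_tray: loose flat cardboard tray, 105 by 110 by 22 mm, origin at the centre of its underside; leave alone
- eyepiece: loose black eyepiece, 34 mm across, 62 mm high, origin at the centre of its underside; leave alone
Mind the look-alikes: they are no part of the job. Leave any blue look-alike of the bin alone. Several things look just like the slide_box: the one meant starts farthest from the robot's base.

How it is judged:
On the way, in this order (a step that is already met when the one before it is completed fails the run):
1. the bin hangs flat on the rail between its neighbours, lip over the rail and foot under it, and has been let go (x of bin_lip in the frame of rail_top between -0.006 and 0.006 m and z of bin_lip in the frame of rail_top between -0.004 and 0.005 m and y of bin_lip in the frame of rail_top between -0.15 and 0.15 m and x of bin_foot in the frame of rail_top above -0.002 m and x of bin in the frame of rail_top below -0.04 m and angle between bin's own z axis and vertical below 0.14 rad and angle between the y axis of bin and the y axis of rack, either way round below 0.12 rad and contact force between the fingers and bin below 0.1 N and linear speed of bin below 0.02 m/s), for 0.2 s.
2. the slide box stands in the hanging bin, on its floor, and has been let go (x of bin_lip in the frame of rail_top between -0.006 and 0.006 m and z of bin_lip in the frame of rail_top between -0.004 and 0.005 m and y of bin_lip in the frame of rail_top between -0.15 and 0.15 m and x of bin_foot in the frame of rail_top above -0.002 m and x of bin in the frame of rail_top below -0.04 m and angle between bin's own z axis and vertical below 0.14 rad and angle between the y axis of bin and the y axis of rack, either way round below 0.12 rad and x of slide_box in the frame of bin between -0.03 and 0.03 m and y of slide_box in the frame of bin between -0.025 and 0.025 m and z of slide_box in the frame of bin between -0.005 and 0.013 m and angle between slide_box's own z axis and vertical below 0.3 rad and contact force between the fingers and slide_box below 0.1 N and linear speed of slide_box below 0.02 m/s), for 0.2 s.
At the end, for the whole second after the job is handed in: The bin hangs on the rail between the other two (within 150 mm of its middle), lip on its top within 6 mm, foot under it, level within 8 and square within 7 degrees; the slide box stands on its floor, within 30 mm of its middle, upright within 17 degrees; both let go and at rest (all of step 2 and contact force between the fingers and bin below 0.1 N and linear speed of bin below 0.02 m/s); the robot touches nothing.
It fails at once if a bystander on the bench (beaker, dishes, bottles, tray, eyepiece) shifted by more than 40 mm or tipped (distance of any of beaker, dishes, stain_bottle, wash_bottle, slide_tray, eyepiece from where it was at the start of the episode above 0.04 m or angle between any of beaker, dishes, stain_bottle, wash_bottle, slide_tray, eyepiece's own z axis and vertical above 0.4 rad).
It fails at once if the slide box tipped over (more than 52 degrees) (angle between slide_box's own z axis and vertical above 0.9 rad).
It fails at once if the slide box dropped (falls free of the fingers faster than 0.6 m/s) (linear speed of slide_box above 0.6 m/s and contact force between the fingers and slide_box below 0.1 N).
It fails at once if the bin dropped (falls free of the fingers faster than 0.6 m/s) (linear speed of bin above 0.6 m/s and contact force between the fingers and bin below 0.1 N).
It also fails if it takes over 64 s, if anything falls off the work surface, if the arm or the gripper's body presses on something with over 40 N, if the wrist force passes 120 N, or if a joint passes its speed limit or range.

### The arm

A 6-joint arm with a two-finger parallel gripper is mounted at the origin on the work surface. World frame = base frame: x ahead of the robot, y to its left, z up, the work surface at z = 0. Lengths are in m, angles in rad, forces in N, time in s.
With the tool pointing down it reaches from about 0.275 to 0.825 m from the base axis. Payload 4.9 kg.
Tool frame: the origin (TCP) lies midway between the tips of the shut fingers; the grasp point (between the pads) lies 19 mm behind it; y points along the fingers, x is the direction in which the jaws open and shut, and the axes are right-handed (so a half turn about y gives the same grasp; the last joint's range is limited). The gripper opens to 85 mm and grips with 20 to 120 N. Pads are 22 mm wide; open, the fingers measure 114 mm over their backs; the gripper's body (76 mm by 85 mm) begins 54 mm behind the grasp point. The pads swing forward as they close: fully open they stand 13 mm farther back than shut.
Start: joints at [-1.423, 0.326, -0.193, 1.052, 0, 1.437], TCP at [0.153, -0.528, 0.231] pointing down, gripper open.
Joint ranges: [-2.65, 2.65], [-0.97, 1.79], [-1.3, 1.35], [-1.93, 2.1], [-1.47, 1.37], [-3.14, 3.14]. Speed limits (rad/s): [2.57, 2.57, 3.14, 3.14, 3.14, 3.14].

### API

Orientations are given as a unit quaternion [w, x, y, z].
In Python, from cell import bot gives the robot as it stands. Calls block until the motion is done:
- bot.move_pose(position, orientation): joint-space move of the TCP to a pose.
- bot.move_linear(position, speed=0.15, rotation=None, until_force=None): straight line of the TCP; rotation=None keeps the orientation; speed is the mean speed in m/s. With until_force (N) it stops when the force on the tool has changed by that much, and returns True; else False.
- bot.goto_joints(angles): joint-space move.
- bot.set_gripper(opening, grasp_force=None): opening from 0.0 (shut) to 1.0 (fully open); grasp_force is the grip in N (None keeps the last); returns when the fingers have stopped.
- bot.wait(seconds).
- bot.solve_ik(position, orientation): joint angles nearest the present ones, or None.
- bot.camera(name): name is "scene" or "top" or "wrist"; returns the picture (420x560x3 uint8, red, green, blue); there is no depth.
- bot.calibration(name): a dict with "mtx" (3x3 intrinsics, pixels), "extrinsics" (4x4, takes a point from world to camera coordinates); the wrist camera has in their place "hand_eye" (4x4, takes a point from camera to tool coordinates, whose origin is the TCP and whose axes are the tool frame's). Camera axes: x right, y down, z forward; pixel columns grow to the right and rows downward; lengths in m; the calibration is good to about 2 mm. A picture is of the moment at which its call begins: read the wrist's pose just before it. calibration takes no time and is no camera call.
A pose or a line that the arm cannot do raises bot.PlanningError and nothing moves.
- bot.close_job(): hands the job in, once; it reports no verdict.
Trained networks look in the newest picture that a camera, given by its name, has taken for a name from the list of things; names that differ only in an ending like _2 or _b are one class to them, and where a whole thing is asked for, a point or a joint stands for the part that bears it (a point fixed in the world has none). Each returns a list of dicts, best first, with "confidence" (0 to 1); they miss things now and then, are a little off and sometimes report something else, mostly with a low value. They report only what shows in the picture. A call takes as long as a camera call. They do not tell look-alikes from the thing itself.
- bot.search_frame(camera, thing): "bbox" ([left, top, width, height] in pixels, round what is visible of it).
Readings, each from a call of its own:
- bot.read_clock(): time.
- bot.read_joint_positions(): joint angles.
- bot.read_joint_vel(): joint speeds.
- bot.read_joint_efforts(): joint torques, N m.
- bot.read_position(): TCP position.
- bot.read_tool_rot(): TCP orientation.
- bot.read_ft_force(): force on the tool from outside, world axes, zero at the start.
- bot.read_moment(): the same for the moment, N m.
- bot.read_gripper_width(): opening from 0.0 (shut) to 1.0 (fully open).
Only numpy, scipy, OpenCV 4.12 (cv2) and the standard library are available. Lean on these libraries where they do the work, as an engineer would, in place of code of your own. Each camera call takes 0.05 s, during which the arm holds its last target.

## Working session

There is one attempt and no reset: what is moved stays moved. The work goes in short steps, each a Python script; the robot and the scene stay as the last script left them, time stands still between calls to the robot, and variables do not carry over. Pictures are saved under pics/ and viewed, and the job is handed in when it is done.

```bash
ls; mkdir -p pics
python3 - <<'E'
from cell import bot
import cv2,numpy as np
np.set_printoptions(precision=4,suppress=True)
for n in ["scene","top","wrist"]:
    im=bot.camera(n); cv2.imwrite(f"pics/{n}0.png",im[:,:,::-1]); c=bot.calibration(n); print(n,c)
print(bot.read_clock(),bot.read_position(),bot.read_tool_rot())
E
```

```text
pics
scene {'mtx': array([[420.9011,   0.    , 273.5439],
       [  0.    , 420.9011, 212.695 ],
       [  0.    ,   0.    ,   1.    ]]), 'extrinsics': array([[ 0.2828,  0.9592,  0.0003, -0.1439],
       [ 0.5943, -0.175 , -0.785 , -0.1251],
       [-0.7529,  0.2221, -0.6195,  1.7561],
       [ 0.    ,  0.    ,  0.    ,  1.    ]])}
top {'mtx': array([[522.2354,   0.    , 273.5211],
       [  0.    , 522.2354, 218.2441],
       [  0.    ,   0.    ,   1.    ]]), 'extrinsics': array([[ 0.0266, -0.9996, -0.0134,  0.0155],
       [-0.9877, -0.0242, -0.1544,  0.5695],
       [ 0.154 ,  0.0174, -0.9879,  1.8806],
       [ 0.    ,  0.    ,  0.    ,  1.    ]])}
wrist {'mtx': array([[314.024 ,   0.    , 274.9362],
       [  0.    , 314.024 , 208.9192],
       [  0.    ,   0.    ,   1.    ]]), 'hand_eye': array([[ 1.    , -0.0003, -0.0011,  0.0005],
       [ 0.001 , -0.2915,  0.9566, -0.1424],
       [-0.0006, -0.9566, -0.2915,  0.0738],
       [ 0.    ,  0.    ,  0.    ,  1.    ]])}
0.15 [ 0.1529 -0.5279  0.2307] [ 0.5656 -0.5649  0.4252 -0.4245]
```

View pics/scene0.png

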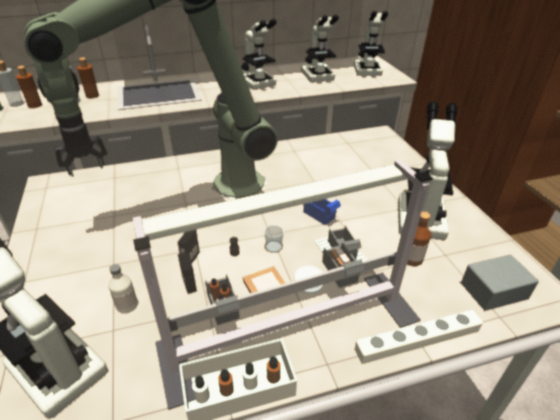

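View pics/top0.png

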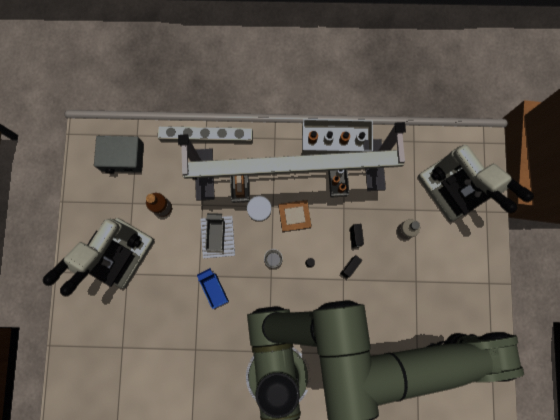

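View pics/wrist0.png

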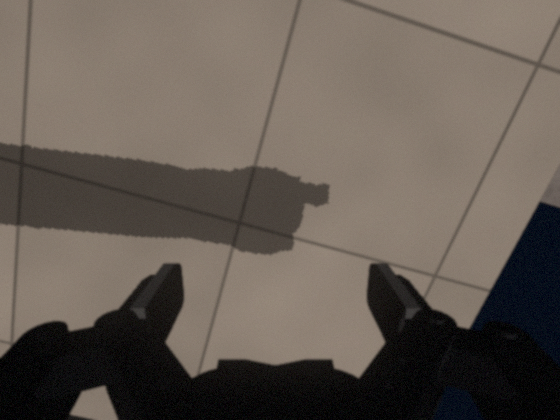

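```bash
cat > h.py <<'E'
from cell import bot
import cv2,numpy as np
from scipy.spatial.transform import Rotation as R
np.set_printoptions(precision=4,suppress=True)
def q2R(q): return R.from_quat([q[1],q[2],q[3],q[0]]).as_matrix()
def R2q(M):
    q=R.from_matrix(M).as_quat(); return [q[3],q[0],q[1],q[2]]
def campose(name, tp=None):
    """returns K, R_cw(cam->world), origin. tp=(pos,quat) for wrist"""
    c=bot.calibration(name); K=c["mtx"]
    if "extrinsics" in c:
        E=c["extrinsics"]; return K,E[:3,:3].T,-E[:3,:3].T@E[:3,3]
    H=c["hand_eye"]; Rt=q2R(tp[1]); 
    return K,Rt@H[:3,:3],Rt@H[:3,3]+np.array(tp[0])
def ray(px,cp):
    K,Rc,o=cp; d=Rc@np.linalg.inv(K)@np.array([px[0],px[1],1.]); return o,d/np.linalg.norm(d)
def pix2z(px,z,cp):
    o,d=ray(px,cp); return o+d*(z-o[2])/d[2]
def proj(P,cp):
    K,Rc,o=cp; p=K@(Rc.T@(np.array(P,float)-o)); return p[:2]/p[2]
def tri(pairs):
    A=np.zeros((3,3));b=np.zeros(3)
    for px,cp in pairs:
        o,d=ray(px,cp);M=np.eye(3)-np.outer(d,d);A+=M;b+=M@o
    return np.linalg.solve(A,b)
def snap(name,fn,crop=None,s=1):
    tp=None
    if name=="wrist": tp=(bot.read_position(),bot.read_tool_rot())
    im=bot.camera(name); cp=campose(name,tp)
    np.savez("pics/"+fn+".npz",im=im,K=cp[0],R=cp[1],o=cp[2])
    sv(im,fn,crop,s); return im,cp
def sv(im,fn,crop=None,s=1):
    if crop: x0,y0,x1,y1=crop; im=im[y0:y1,x0:x1]
    cv2.imwrite("pics/"+fn+".png",cv2.resize(np.ascontiguousarray(im[:,:,::-1]),None,fx=s,fy=s,interpolation=cv2.INTER_CUBIC))
def load(fn):
    d=np.load("pics/"+fn+".npz"); return d["im"],(d["K"],d["R"],d["o"])
E
python3 - <<'E'
from h import *
im,cp=snap("top","top1",(180,130,440,310),3)
for t in ["bin","slide_box","rack","bin_a","mat","beaker","dishes","stain_bottle","wash_bottle","slide_tray","eyepiece"]:
    for d in bot.search_frame("top",t)[:4]:
        b=d["bbox"]; c=(b[0]+b[2]/2,b[1]+b[3]/2); print(t,round(d["confidence"],2),b,pix2z(c,0.0,cp)[:2])
sc,cs=snap("scene","scene1",(100,170,460,370),2.2)
for t in ["bin","slide_box"]:
    for d in bot.search_frame("scene",t)[:5]: print(t,round(d["confidence"],2),d["bbox"])
E
```

```text
bin 0.94 [331.4, 169.0, 15.8, 28.9] [ 0.716  -0.2158]
bin 0.82 [203.6, 213.2, 21.4, 40.7] [0.5122 0.2519]
bin 0.75 [196.2, 269.9, 31.1, 39.0] [0.304  0.2522]
bin 0.71 [178.9, 123.1, 224.8, 78.1] [ 0.7952 -0.0315]
slide_box 0.82 [342.7, 255.8, 18.0, 24.5] [ 0.3961 -0.264 ]
slide_box 0.6 [349.2, 222.5, 16.5, 23.2] [ 0.5235 -0.2851]
slide_box 0.31 [180.2, 122.5, 225.9, 76.6] [ 0.8007 -0.0385]
rack 0.75 [178.3, 120.0, 226.2, 82.0] [ 0.7997 -0.0318]
bin_a 0.94 [331.4, 169.0, 15.8, 28.9] [ 0.716  -0.2158]
bin_a 0.82 [203.6, 213.2, 21.4, 40.7] [0.5122 0.2519]
bin_a 0.75 [196.2, 269.9, 31.1, 39.0] [0.304  0.2522]
bin_a 0.71 [178.9, 123.1, 224.8, 78.1] [ 0.7952 -0.0315]
mat 0.63 [200.2, 216.7, 34.2, 41.4] [0.4979 0.24  ]
beaker 0.83 [263.1, 248.9, 20.1, 18.0] [0.4263 0.0283]
dishes 0.64 [244.9, 196.8, 27.8, 23.5] [0.6116 0.0875]
stain_bottle 0.86 [145.6, 190.0, 27.2, 28.8] [0.6185 0.4665]
wash_bottle 0.85 [398.5, 218.7, 18.9, 22.2] [ 0.5444 -0.4738]
slide_tray 0.73 [203.5, 211.0, 21.4, 37.3] [0.527 0.253]
slide_tray 0.68 [279.4, 203.1, 29.5, 29.1] [ 0.58   -0.0469]
bin 0.95 [302.5, 200.9, 41.8, 25.1]
bin 0.86 [205.6, 275.7, 33.0, 49.0]
bin 0.79 [327.1, 227.6, 32.1, 29.6]
bin 0.61 [325.2, 243.6, 38.5, 43.6]
bin 0.44 [131.1, 158.3, 302.7, 251.0]
slide_box 0.8 [179.1, 230.7, 18.1, 27.3]
slide_box 0.67 [180.3, 254.6, 16.2, 38.7]
slide_box 0.42 [326.5, 227.3, 36.4, 31.9]
```

View pics/top1.png

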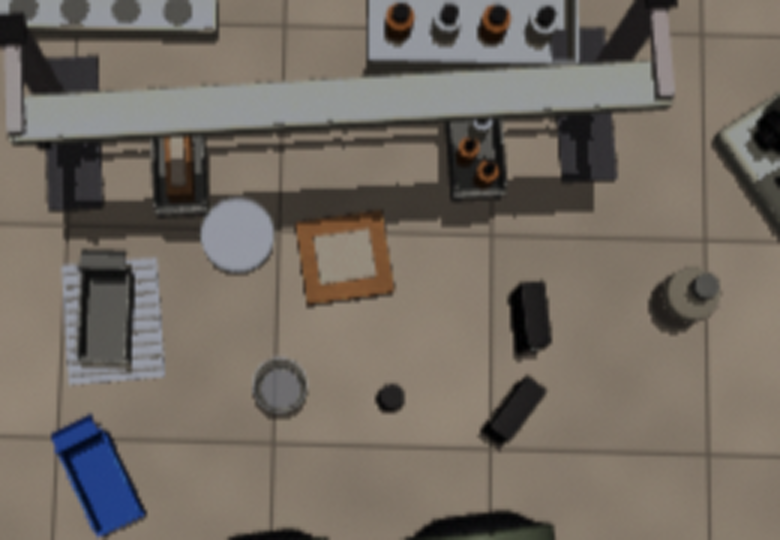

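View pics/scene1.png

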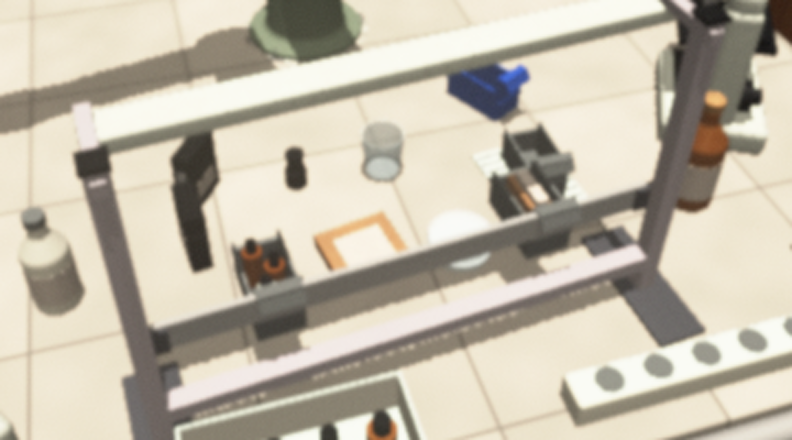

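```bash
cat >> h.py <<'E'
def toolR(yaw,lean,camtop=True):
    """tool leaning: fwd = (sinL,0,-cosL) turned by yaw about z; jaws along lateral"""
    L=np.radians(lean); f=np.array([np.sin(L),0,-np.cos(L)]); up=np.array([np.cos(L),0,np.sin(L)])
    z=up if camtop else -up
    x=np.cross(f,z); M=np.stack([x,f,z],1)
    return R.from_euler('z',yaw,degrees=True).as_matrix()@M
E
python3 - <<'E'
from h import *
print(q2R(bot.read_tool_rot()))
for nm,p,yaw in [("binpick",(0.52,0.25,0.04),0),("hang",(0.70,0.02,0.135),0),("hook",(0.70,0.02,0.19),0),("boxpick",(0.53,-0.28,0.07),-5),("boxpl",(0.70,0.02,0.22),0),("look",(0.45,0.1,0.35),0),("look2",(0.4,-0.25,0.35),0)]:
  for ct in (True,False):
    for L in (30,40,48,55):
        q=bot.solve_ik(list(p),R2q(toolR(yaw,L,ct))); print(nm,ct,L,None if q is None else np.array(q))
E
```

```text
[[ 0.2781  0.      0.9605]
 [-0.9605 -0.      0.2781]
 [ 0.     -1.      0.    ]]
binpick True 30 [ 0.4303  0.4203 -0.8782 -0.2109 -0.2101 -2.7632]
binpick True 40 [ 0.4754  0.4766 -1.0259 -0.5727 -0.2986 -2.766 ]
binpick True 48 [ 0.5123  0.5834 -1.1268 -0.9086 -0.3729 -2.7817]
binpick True 55 [ 0.5437  0.7283 -1.1953 -1.2378 -0.4376 -2.8078]
binpick False 30 [ 0.4303  0.4203 -0.8782 -0.2109 -0.2101  0.3784]
binpick False 40 [ 0.4754  0.4766 -1.0259 -0.5727 -0.2986  0.3756]
binpick False 48 [ 0.5123  0.5834 -1.1268 -0.9086 -0.3729  0.3599]
binpick False 55 [ 0.5437  0.7283 -1.1953 -1.2378 -0.4376  0.3337]
hang True 30 [-0.0981  0.3837 -0.5524  0.1132  0.049   3.0566]
hang True 40 [-0.1066  0.3651 -0.7417 -0.2313  0.0684  3.0598]
hang True 48 [-0.1135  0.3947 -0.8775 -0.536   0.0843  3.0655]
hang True 55 [-0.1194  0.4618 -0.9809 -0.8285  0.0977  3.0729]
hang False 30 [-0.0981  0.3837 -0.5524  0.1132  0.049  -0.085 ]
hang False 40 [-0.1066  0.3651 -0.7417 -0.2313  0.0684 -0.0818]
hang False 48 [-0.1135  0.3947 -0.8775 -0.536   0.0843 -0.0761]
hang False 55 [-0.1194  0.4618 -0.9809 -0.
[... 1901 characters left out ...]
lse 40 [ 0.1017 -0.4067 -0.8348  0.4471 -0.0653  0.078 ]
look False 48 [ 0.115  -0.4797 -0.9715  0.2445 -0.0854  0.0771]
look False 55 [ 0.1275 -0.5242 -1.0932  0.0457 -0.1043  0.0734]
look2 True 30 [-0.9995 -0.1684 -0.5512  0.8854  0.4341  2.2093]
look2 True 40 [-1.1141 -0.226  -0.6764  0.7659  0.6149  2.1411]
look2 True 48 [-1.2056 -0.2513 -0.7728  0.6717  0.7672  2.0899]
look2 True 55 [-1.2812 -0.2559 -0.8545  0.585   0.9027  2.05  ]
look2 False 30 [-0.9995 -0.1684 -0.5512  0.8854  0.4341 -0.9323]
look2 False 40 [-1.1141 -0.226  -0.6764  0.7659  0.6149 -1.0005]
look2 False 48 [-1.2056 -0.2513 -0.7728  0.6717  0.7672 -1.0517]
look2 False 55 [-1.2812 -0.2559 -0.8545  0.585   0.9027 -1.0916]
```

Run:
```python
from h import *
sv(load("scene1")[0],"scene_grip",(20,0,160,200),3)
t=bot.read_clock()
bot.move_pose([0.33,0.17,0.36],R2q(toolR(0,20,False))); print(bot.read_clock()-t)
im,cp=snap("wrist","w1",None,1.4)
for t in ["bin","mat","rack"]:
    for d in bot.search_frame("wrist",t)[:4]: print(t,round(d["confidence"],2),d["bbox"])
```

```text
2.5833
bin 0.95 [290.5, 0.0, 89.6, 129.3]
bin 0.87 [301.2, 155.0, 45.8, 91.5]
bin 0.76 [29.6, 275.6, 73.5, 52.3]
bin 0.67 [244.1, 264.2, 41.0, 91.5]
mat 0.78 [276.2, 135.1, 75.5, 82.8]
rack 0.88 [0.0, 238.1, 362.4, 135.4]
```

View pics/w1.png

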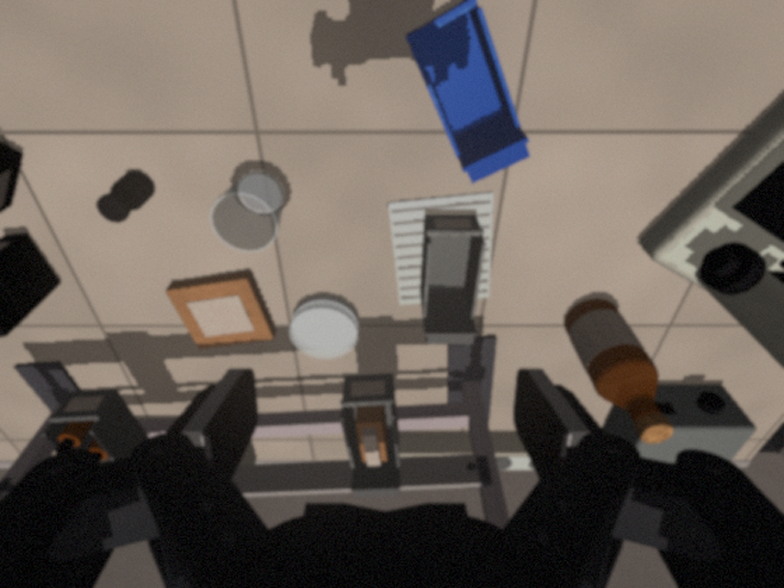

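View pics/scene_grip.png

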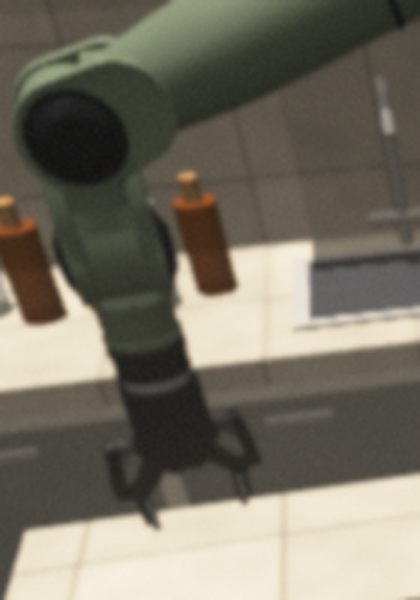

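Run:
```python
from h import *
im,cp=load("w1")
sv(im,"w1bin",(270,130,360,250),6)
b=[290.5,0,89.6,129.3]
for px in [(302,165),(345,155),(303,240),(342,240)]: print(px,pix2z(px,0.08,cp))
im,cp=snap("wrist","w2",None,1)
```

```text
(302, 165) [0.4254 0.2069 0.08  ]
(345, 155) [0.4101 0.2649 0.08  ]
(303, 240) [0.5665 0.2156 0.08  ]
(342, 240) [0.5667 0.2806 0.08  ]
```

View pics/w1bin.png

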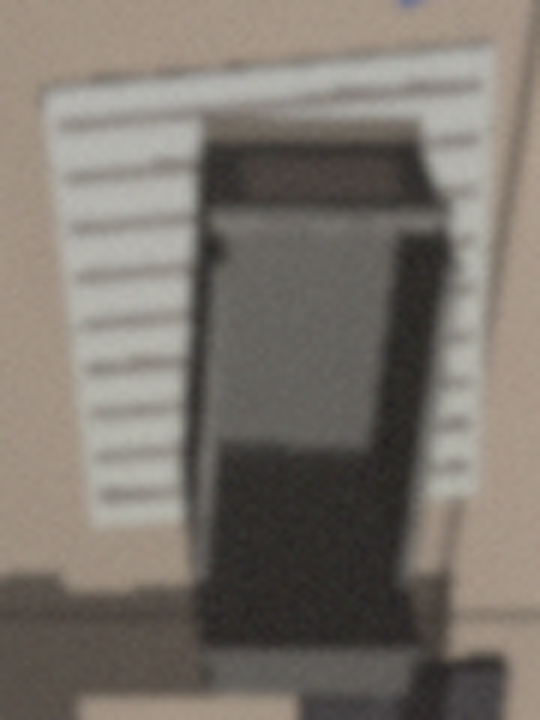

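Run:
```python
from h import *
bot.move_pose([0.50,0.25,0.27],R2q(toolR(0,0,False))); print(bot.read_clock())
im,cp=snap("wrist","w3",None,1.4)
```

```text
4.5917
```

View pics/w3.png

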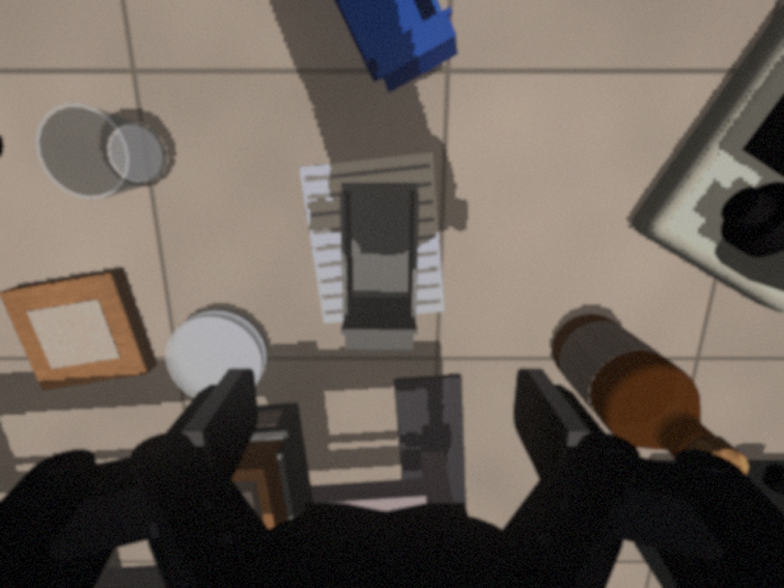

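Run:
```python
from h import *
im,cp=load("w3")
sv(im,"w3bin",(225,120,315,255),6)
```

```text
(no output)
```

View pics/w3bin.png

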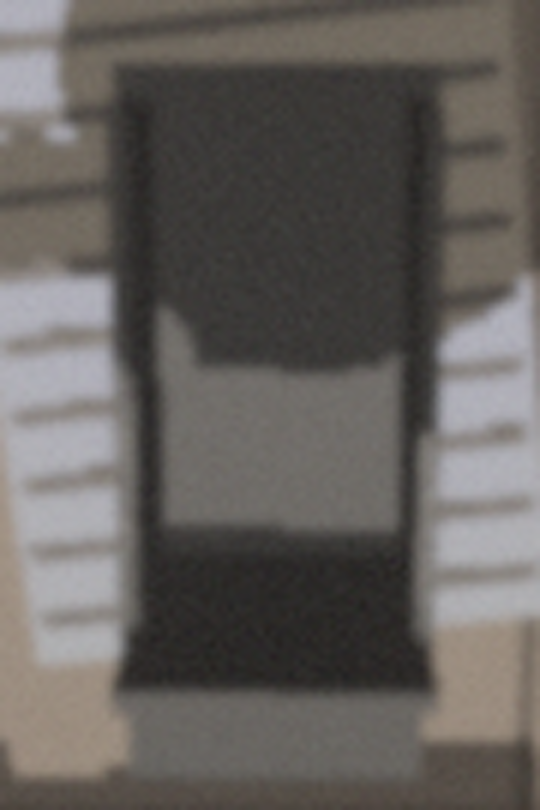

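```bash
cat >> h.py <<'E'
def binpts(x,y,yaw,z=0.003,pitch=0):
    Rb=R.from_euler('z',yaw,degrees=True).as_matrix()
    return lambda p: Rb@(np.array(p)/1000.)+np.array([x,y,z])
BINSEG=[]
for s in (-30,30):
    BINSEG+=[((-55,s,0),(-55,s,62)),((-55,s,62),(55,s,62)),((55,s,62),(55,s,89)),((-55,s,0),(55,s,0))]
BINSEG+=[((55,-30,89),(55,30,89)),((-55,-30,45),(-55,30,45)),((-55,-30,0),(-55,30,0)),((69,-27,89),(69,27,89)),((55,-27,89),(69,-27,89)),((55,27,89),(69,27,89)),((77,-27,71),(77,27,71))]
def overlay(im,cp,T,segs,fn,crop,s,col=(255,0,0)):
    x0,y0,x1,y1=crop; v=cv2.resize(np.ascontiguousarray(im[y0:y1,x0:x1]),None,fx=s,fy=s,interpolation=cv2.INTER_CUBIC)
    for a,b in segs:
        a=(proj(T(a),cp)-[x0,y0]+.5)*s;b=(proj(T(b),cp)-[x0,y0]+.5)*s
        cv2.line(v,tuple(int(i) for i in a),tuple(int(i) for i in b),col,1,cv2.LINE_AA)
    cv2.imwrite("pics/"+fn+".png",np.ascontiguousarray(v[:,:,::-1]))
E
python3 - <<'E'
from h import *
from scipy.optimize import least_squares
im,cp=load("w3")
f=lambda u,v:np.array([u/6-.5+225,v/6-.5+120])
obs=[((55,30,89),f(435,690)),((55,-30,89),f(118,690)),((-55,30,0),f(435,66)),((-55,-30,0),f(118,66))]
def res(p):
    T=binpts(*p); return np.concatenate([proj(T(a),cp)-o for a,o in obs])
r=least_squares(res,[0.51,0.25,0],x_scale=[.1,.1,10]); print(r.x,r.fun)
overlay(im,cp,binpts(*r.x),BINSEG,"ov3",(225,120,315,255),6)
E
```

```text
[0.4979 0.2442 0.2745] [ 0.9405  1.3863 -1.0645  1.6577 -2.6317 -1.7507  2.7754 -1.4919]
```

View pics/ov3.png

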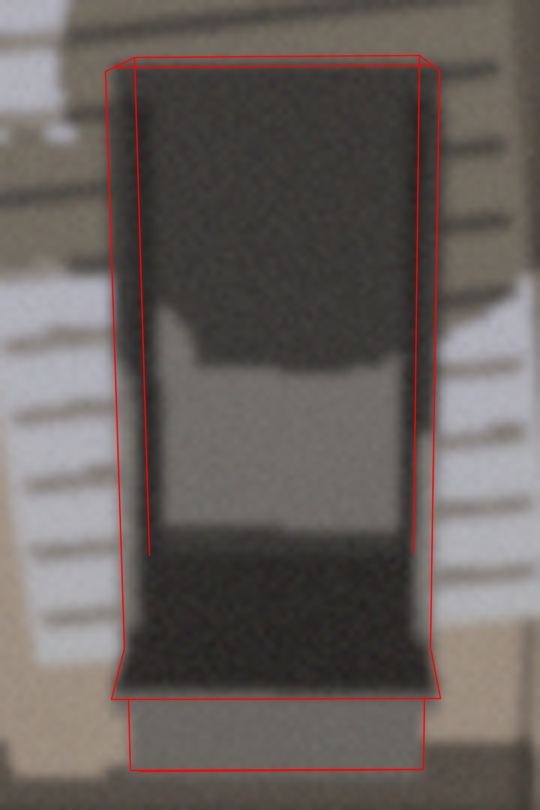

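Run:
```python
from h import *
from scipy.optimize import least_squares
im,cp=load("w3")
f=lambda u,v:np.array([u/6-.5+225,v/6-.5+120])
obs=[((55,30,89),f(437,691)),((55,-30,89),f(115,691)),((-55,30,62),f(438,70)),((-55,-30,62),f(113,70)),((69,27,89),f(423,775)),((69,-27,89),f(131,775))]
def res(p):
    T=binpts(*p[:3],z=0.003); return np.concatenate([proj(T(a),cp)-o for a,o in obs])
r=least_squares(res,[0.51,0.25,0],x_scale=[.1,.1,10]); print(r.x,r.fun)
overlay(im,cp,binpts(*r.x),BINSEG,"ov3b",(225,120,315,255),6)
im,c1=load("w1"); overlay(im,c1,binpts(*r.x),BINSEG,"ov1b",(270,130,360,250),6)
a=cv2.imread("pics/ov3b.png");b=cv2.imread("pics/ov1b.png");h=600
cv2.imwrite("pics/ov_c.png",np.hstack([cv2.resize(a,(400,h)),cv2.resize(b,(400,h))]))
```

```text
[0.4976 0.2445 0.0043] [ 0.6452  1.1256 -0.5398  1.1557  0.8078 -0.0822 -0.8025 -0.0492  0.0085
 -1.0646 -0.1207 -1.0381]
```

View pics/ov_c.png

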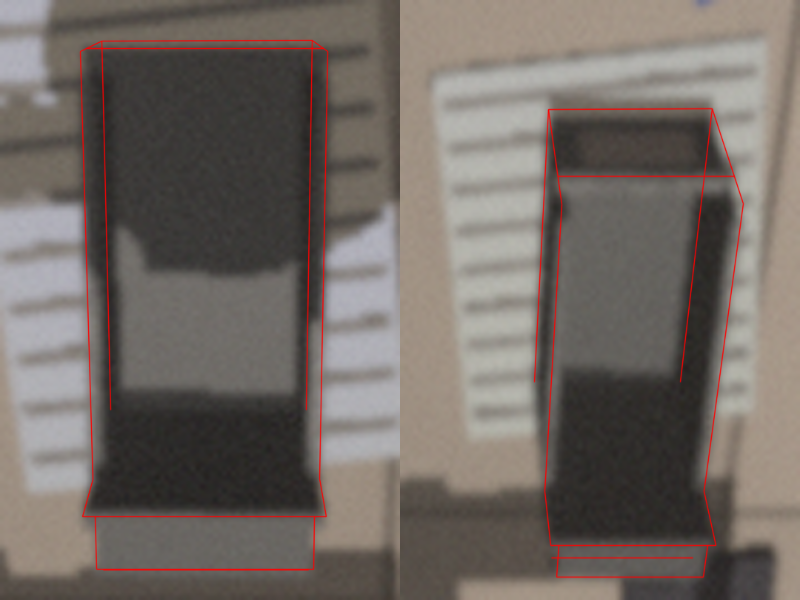

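Run:
```python
from h import *
cp=campose("top"); print(pix2z((339,183),0.15,cp), pix2z((240,188),0.15,cp))
bot.move_pose([0.50,-0.03,0.29],R2q(toolR(0,40,False))); print(bot.read_clock())
im,cp=snap("wrist","w4",None,1.4)
```

```text
[ 0.6834 -0.1984  0.15  ] [0.6572 0.1489 0.15  ]
5.725
```

View pics/w4.png

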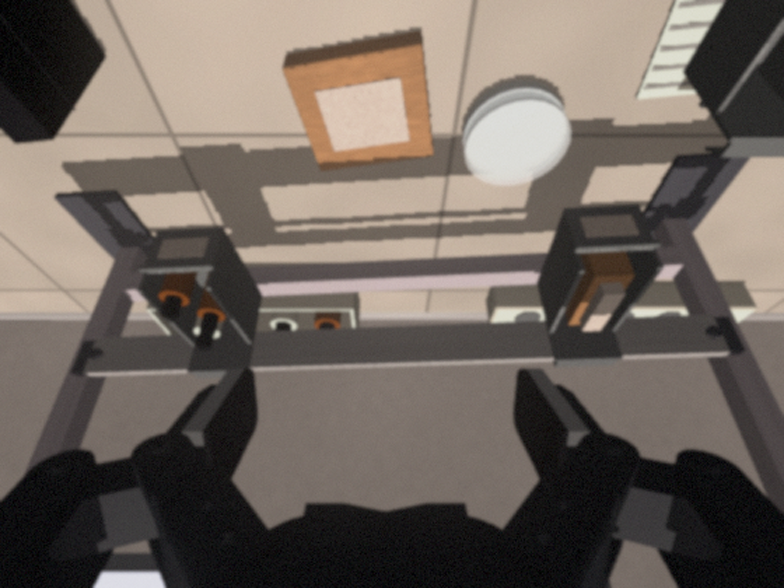

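Run:
```python
from h import *
im,cp=load("w4")
sv(im,"w4l",(45,150,205,290),5)
sv(im,"w4r",(375,140,535,275),5)
```

```text
(no output)
```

View pics/w4l.png

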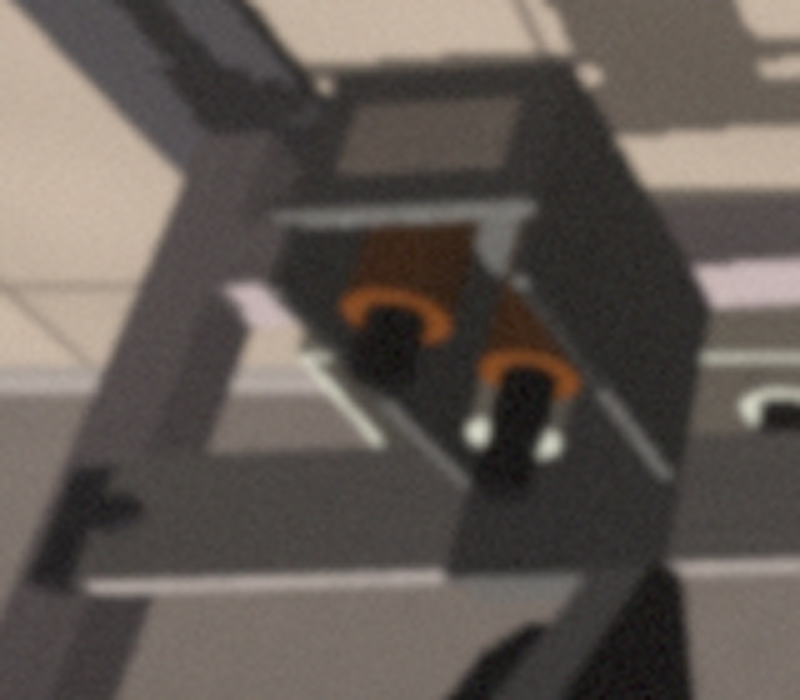

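View pics/w4r.png

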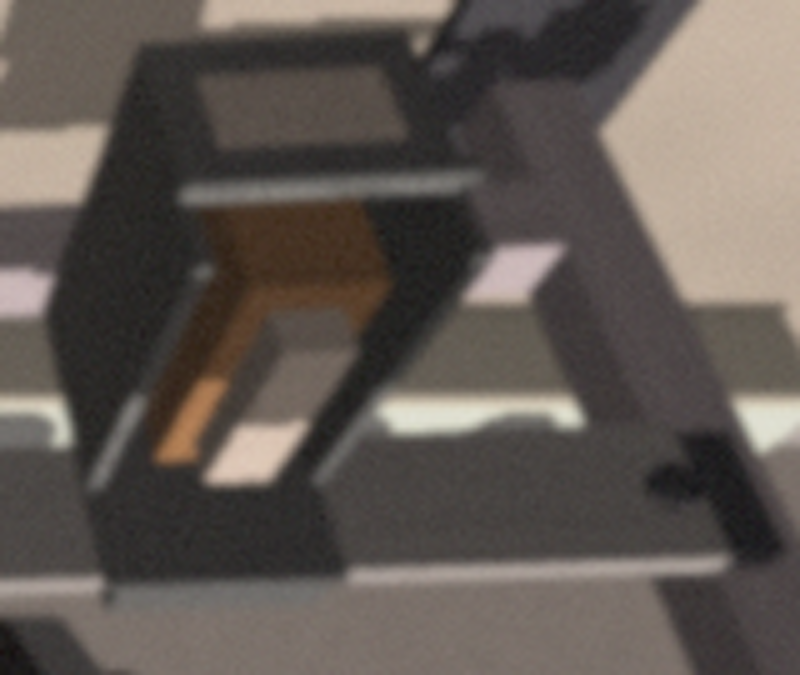

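```bash
cat >> h.py <<'E'
def rackT(x,y,yaw):
    Rb=R.from_euler('z',yaw,degrees=True).as_matrix()
    return lambda p: Rb@(np.array(p)/1000.)+np.array([x,y,0])
RACKSEG=[((-4,-310,180),(-4,310,180)),((4,-310,180),(4,310,180)),((-4,-310,140),(-4,310,140)),((-4,310,140),(-4,310,180)),((-4,-310,140),(-4,-310,180)),((8,-325,73),(8,325,73)),((8,-325,48),(8,325,48)),((-89,-340,388),(-89,340,388)),((-41,-340,388),(-41,340,388))]
E
python3 - <<'E'
from h import *
from scipy.optimize import least_squares
im,cp=load("w4")
l=lambda u,v:np.array([u/5-.5+45,v/5-.5+150])
r_=lambda u,v:np.array([u/5-.5+375,v/5-.5+140])
obs=[((-4,-310,180),l(85,577),None),((-4,310,180),r_(730,557),None)]
A=[((-114,-30,140),l(273,211)),((-114,30,140),l(537,201)),((-114,-30,95),l(325,75)),((-114,30,95),l(572,62))]
B=[((-114,-30,140),r_(180,187)),((-114,30,140),r_(482,170)),((-114,-30,95),r_(140,45)),((-114,30,95),r_(410,33))]
def res(p):
    T=rackT(*p[:3]); out=[proj(T(a),cp)-o for a,o,_ in obs]
    out+=[proj(T((a[0],a[1]+p[3]*1000,a[2])),cp)-o for a,o in A]
    out+=[proj(T((a[0],a[1]+p[4]*1000,a[2])),cp)-o for a,o in B]
    return np.concatenate(out)
r=least_squares(res,[0.74,-0.03,2,-.18,.18],x_scale=[.1,.1,10,.1,.1],loss='soft_l1'); print(r.x,r.fun.reshape(-1,2))
np.save("rack.npy",r.x)
overlay(im,cp,rackT(*r.x[:3]),RACKSEG+[((a[0],a[1]+o,a[2]+95),(b[0],b[1]+o,b[2]+95)) for o in (r.x[3]*1000,r.x[4]*1000) for a,b in [(tuple(np.add(s,(-59,0,0))),tuple(np.add(e,(-59,0,0)))) for s,e in BINSEG]],"ov4",(20,100,560,300),1.48)
t,ct=load("top1"); overlay(t,ct,rackT(*r.x[:3]),RACKSEG,"ov4t",(160,110,420,230),3)
E
```

```text
[ 0.7434 -0.0255  4.4676 -0.1681  0.1824] [[-4.6222  1.335 ]
 [ 1.538   0.3874]
 [ 0.6424  1.4571]
 [-1.5505  1.0465]
 [ 1.4147 -0.9703]
 [-0.523  -0.9289]
 [ 1.4469  1.3857]
 [-1.2422  2.0367]
 [ 0.1674 -0.6981]
 [-0.1757 -1.1906]]
```

View pics/ov4.png

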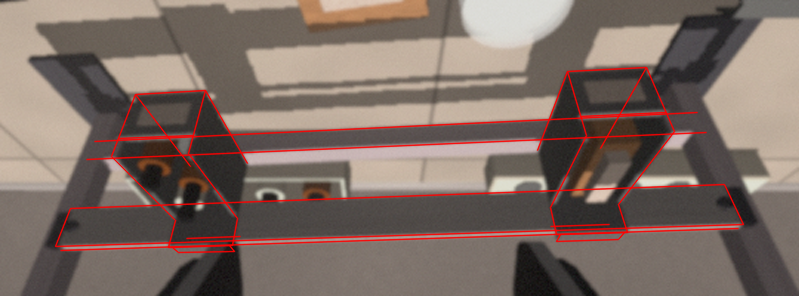

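View pics/ov4t.png

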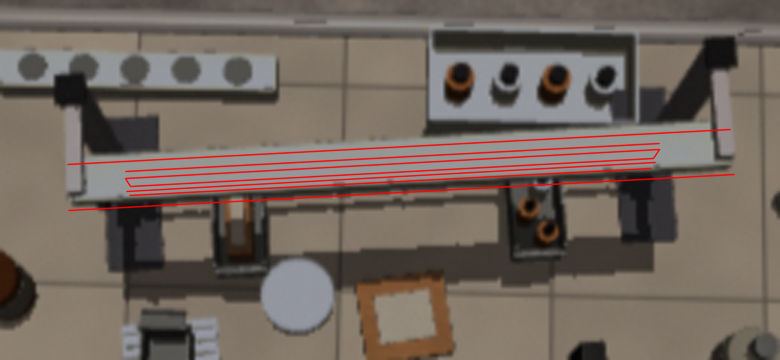

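Run:
```python
from h import *
im,cp=load("w3")
c=[pix2z((u/1.4-.5,v/1.4-.5),0.003,cp) for u,v in [(301,168),(432,153),(443,312),(324,322)]]
print(np.array(c)); print([np.linalg.norm(c[i]-c[(i+1)%4]) for i in range(4)])
print(cp[2],cp[1])
im,cp=load("w4"); print(cp[2]); print(bot.read_position())
# rail in w4: lower/upper edges at center
for x in (180,200,220,240,260,280,300,320,340,360):
    g=im[200:290,x].astype(int).sum(1); print(x,[200+i for i in range(1,89) if abs(g[i+1]-g[i-1])>60])
```

```text
[[0.4314 0.1736 0.003 ]
 [0.4187 0.2906 0.003 ]
 [0.5679 0.3059 0.003 ]
 [0.5784 0.1882 0.003 ]]
[np.float64(0.11771027593238997), np.float64(0.1500616369743189), np.float64(0.11813251539711982), np.float64(0.14768741089259793)]
[0.4259 0.2494 0.4126] [[ 0.0005  0.9579  0.2869]
 [ 1.     -0.0005 -0.0001]
 [ 0.      0.2869 -0.9579]]
[ 0.3524 -0.0302  0.353 ]
[ 0.5009 -0.0295  0.2915]
180 [260, 261, 262, 264, 265, 266]
200 [201, 202, 203, 209, 210, 211, 212, 219, 220, 222, 223, 226, 227, 229, 230, 231, 235, 236, 260, 261, 262, 264, 265]
220 [201, 202, 208, 209, 210, 211, 219, 220, 222, 223, 259, 260, 261, 263, 264]
240 [201, 207, 208, 209, 210, 219, 220, 222, 223, 224, 229, 259, 260, 261, 263, 264]
260 [226, 227, 228, 229, 233, 234, 258, 259, 260, 262, 263]
280 [226, 227, 228, 229, 232, 233, 257, 258, 259, 262]
300 [227, 228, 229, 232, 233, 257, 258, 259, 261]
320 [205, 206, 227, 228, 229, 230, 231, 232, 256, 257, 258, 260, 261]
340 [205, 227, 228, 229, 230, 231, 255, 256, 257, 259, 260]
360 [202, 203, 204, 205, 218, 219, 220, 221, 228, 229, 230, 231, 232, 255, 256, 257, 259, 260]
```

Run:
```python
from h import *
from scipy.optimize import least_squares
im,cp=load("w4")
l=lambda u,v:np.array([u/5-.5+45,v/5-.5+150])
r_=lambda u,v:np.array([u/5-.5+375,v/5-.5+140])
A=[((-114,-30,140),l(273,211)),((-114,30,140),l(537,201)),((-114,-30,95),l(325,75)),((-114,30,95),l(572,62))]
B=[((-114,-30,140),r_(180,187)),((-114,30,140),r_(482,170)),((-114,-30,95),r_(140,45)),((-114,30,95),r_(410,33))]
top=[(180,261),(220,260),(260,259),(280,258),(320,257),(360,256)]
back=[(180,265),(240,263.5),(320,260.5),(360,259.5)]
bot_=[(240,235.),(260,233.5),(280,232.5),(300,232.5),(320,231.7)]
def line(T,a,b,u):
    pa=proj(T(a),cp);pb=proj(T(b),cp); return pa[1]+(u-pa[0])*(pb[1]-pa[1])/(pb[0]-pa[0])
def res(p,dbg=0):
    T=rackT(*p[:3]); out=[]
    for (x,z,L) in ((-4,180,top),(4,180,back),(-4,140,bot_)):
        out+=[line(T,(x,-310,z),(x,310,z),u)-v for u,v in L]
    for q,L in ((p[3],A),(p[4],B)):
        out+=list(np.concatenate([proj(T((a[0],a[1]+q*1000,a[2])),cp)-o for a,o in L])*.5)
    # ends symmetric
    e=proj(T((-4,-310,180)),cp)[0]-l(85,577)[0]+proj(T((-4,310,180)),cp)[0]-r_(730,557)[0]; out.append(e*.3)
    return np.array(out)
r=least_squares(res,[0.74,-0.03,2,-.18,.18],x_scale=[.1,.1,10,.1,.1],loss='soft_l1'); print(r.x);print(r.fun)
r2=least_squares(lambda p:res(np.r_[p,r.x[3:]])[:15],r.x[:3],x_scale=[.1,.1,10]);print(r2.x,r2.fun)
# rail only: free z
np.save("rack.npy",r.x)
```

```text
[ 0.7429 -0.0233  4.4026 -0.1703  0.18  ]
[ 1.133   0.8656  0.5982  0.9645  0.6971  0.4298 -0.4665 -0.8375 -0.332
 -0.5793 -0.9467 -0.1886  0.0695 -0.6725 -0.6144  0.299   0.5829 -0.7518
  0.3921  0.6934 -0.6398 -0.2352 -0.6035  0.7171  0.6495 -0.6308  0.9942
  0.0762 -0.3947 -0.0982 -0.6207  0.    ]
[ 0.7485 -0.1002  4.1311] [ 0.9504  0.7618  0.5732  0.9789  0.7903  0.6018 -0.6472 -0.9018 -0.2412
 -0.4109 -1.0223 -0.2181  0.086  -0.6098 -0.5056]
```

```bash
cat >> h.py <<'E'
GX,GZ,L0=-8.,50.,46.
def bin_tcp(lip, yaw, th, gx=GX, gz=GZ, L=L0, off=25., camtop=False):
    """TCP pose for the held bin whose lip point is at world 'lip' (m), yaw deg, front raised th deg"""
    M=R.from_euler('z',yaw,degrees=True).as_matrix()@R.from_euler('y',th,degrees=True).as_matrix()
    f=np.array([np.sin(np.radians(L)),0,-np.cos(np.radians(L))])
    p=(np.array([gx,0,gz])+off*f-np.array([59,0,85]))/1000
    Rm=M@toolR(0,L,camtop)
    return (np.array(lip)+M@p).tolist(), R2q(Rm)
E
python3 - <<'E'
from h import *
im,cp=load("w3")
for u,v in [(455,45),(385,88),(375,78)]: print(pix2z((u/1.4-.5,v/1.4-.5),0.085,cp))
b=np.array([0.4976,0.2445,0.003]); lip=b+[.059,0,.085]
p,q=bin_tcp(lip,0,0); print(p,q, bot.solve_ik(p,q))
f=q2R(q)[:,1]; print(f, bot.solve_ik(list(p-0.11*f),q))
rk=np.load("rack.npy"); T=rackT(*rk[:3])
for th,dz,dx in [(18,50,-60),(18,30,0),(18,3,0),(9,0,0),(0,0,0)]:
    p,q=bin_tcp(T((dx,5,180+dz)),rk[2],th); print(th,np.array(p),bot.solve_ik(p,q))
E
```

```text
[0.3516 0.2956 0.085 ]
[0.3778 0.249  0.085 ]
[0.3716 0.2422 0.085 ]
[0.5075834950084662, 0.2445, 0.03563354073852508] [np.float64(-0.26488686248158333), np.float64(0.6556179909708572), np.float64(0.655617990970857), np.float64(-0.26488686248158333)] [ 0.5063  0.5623 -1.1371 -0.8645 -0.3563  0.3676]
[ 0.7193 -0.     -0.6947] [ 0.6307  0.2454 -1.2152 -0.5863 -0.438   0.4694]
18 [ 0.6201 -0.0277  0.1953] [-0.2348  0.1853 -0.6219  0.2951  0.1445 -0.2771]
18 [ 0.6799 -0.0231  0.1753] [-0.2003  0.3113 -0.5092  0.2775  0.1288 -0.2461]
18 [ 0.6799 -0.0231  0.1483] [-0.2003  0.3466 -0.5413  0.2102  0.1288 -0.2461]
9 [ 0.6861 -0.0226  0.1359] [-0.2189  0.3456 -0.711  -0.1104  0.1763 -0.2386]
0 [ 0.6936 -0.0221  0.1276] [-0.2362  0.3917 -0.856  -0.4549  0.2234 -0.2212]
```

Run:
```python
from h import *
b=np.array([0.4976,0.2445,0.003]); lip=b+[.059,0,.085]
p,q=bin_tcp(lip,0,0); p=np.array(p); f=q2R(q)[:,1]
bot.set_gripper(1.0)
bot.move_pose(list(p-0.11*f+[0,0,.10]),q)
bot.move_linear(list(p-0.11*f),speed=0.2)
im,cp=snap("wrist","w5",None,1.4)
print(bot.read_clock(),bot.read_ft_force())
```

```text
7.825 [ 1.0029  0.2624 -0.0594]
```

View pics/w5.png

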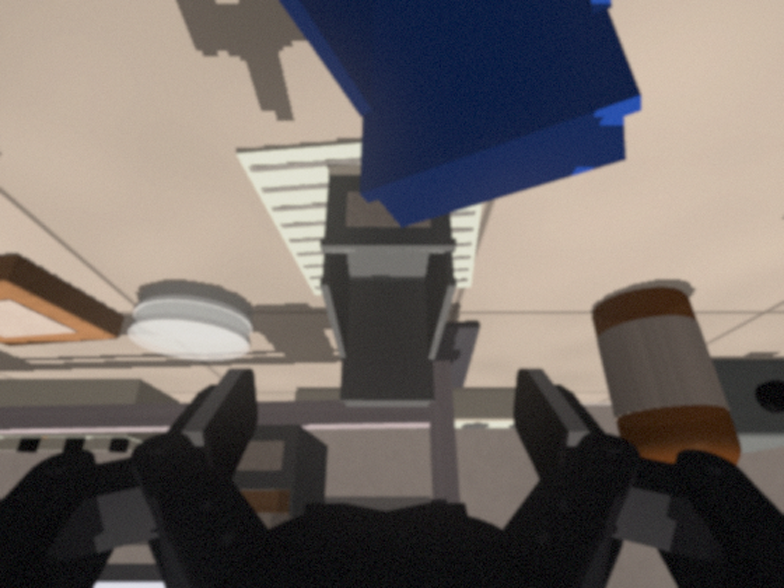

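Run:
```python
from h import *
b=np.array([0.4976,0.2445,0.003]); lip=b+[.059,0,.085]
p,q=bin_tcp(lip,0,0); p=np.array(p)
print(bot.move_linear(list(p),speed=0.12,until_force=8))
print(bot.read_position()-p,bot.read_ft_force(),bot.read_clock())
im,cp=snap("wrist","w6",None,1.4)
sc,cs=snap("scene","s6",(280,150,460,300),4)
```

```text
False
[-0.0003  0.0001  0.0004] [ 0.5569 -0.0739 -0.7475] 8.8917
```

View pics/w6.png

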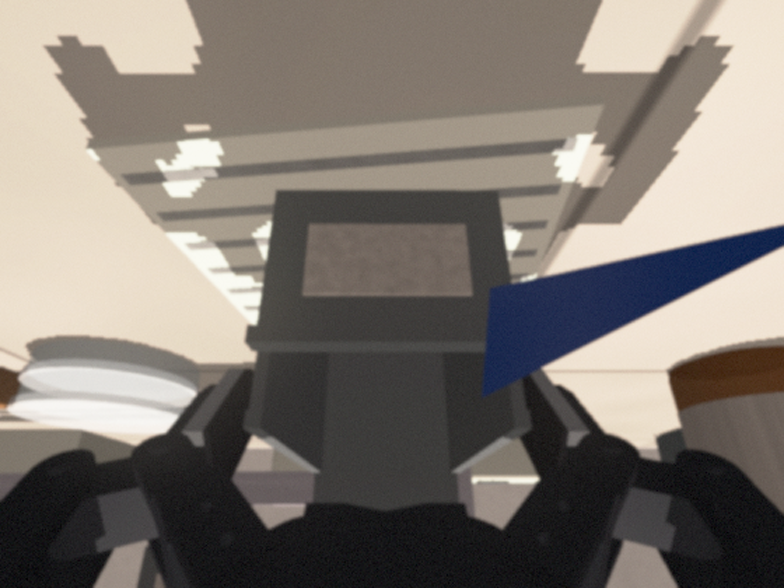

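View pics/s6.png

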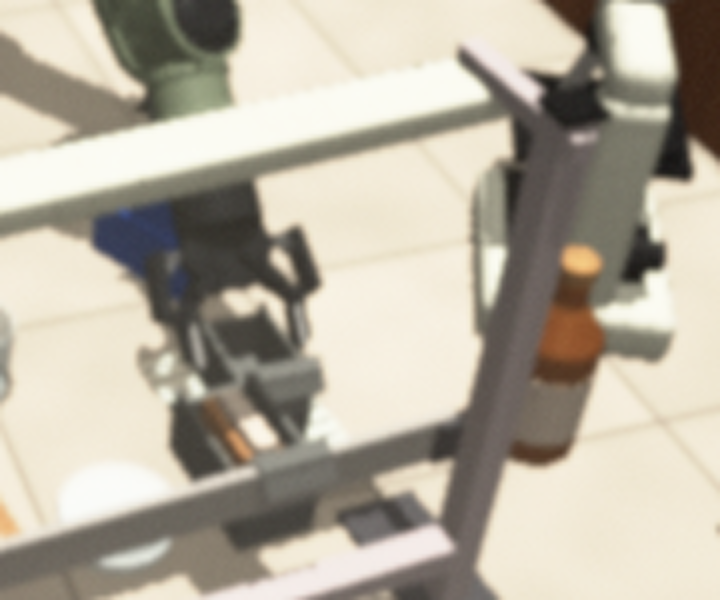

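Run:
```python
from h import *
f0=np.array(bot.read_ft_force())
bot.set_gripper(0.0,grasp_force=60)
print(bot.read_gripper_width(),np.array(bot.read_ft_force())-f0)
p=np.array(bot.read_position())
bot.move_linear(list(p+[0,0,.03]),speed=0.08); print(np.array(bot.read_ft_force())-f0)
bot.move_linear(list(p+[0,0,.16]),speed=0.2)
print(bot.read_clock(),bot.read_gripper_width(),np.array(bot.read_ft_force())-f0)
im,cp=snap("wrist","w7",None,1.4)
sc,cs=snap("scene","s7",(280,100,460,250),4)
```

```text
0.697250257870402 [-2.6221 -0.3222  5.4527]
[ 0.196  -0.2756 -2.5531]
10.6833 0.6916325830638649 [ 0.6775 -0.22   -2.0335]
```

View pics/w7.png

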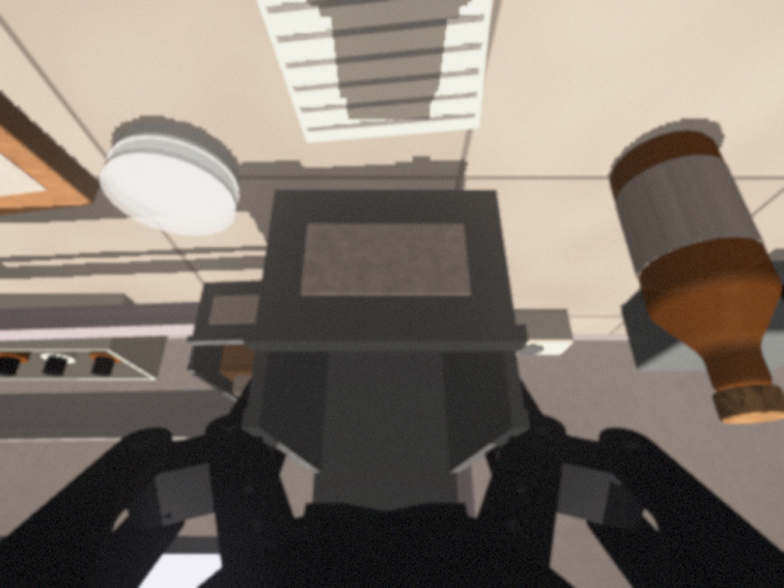

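View pics/s7.png

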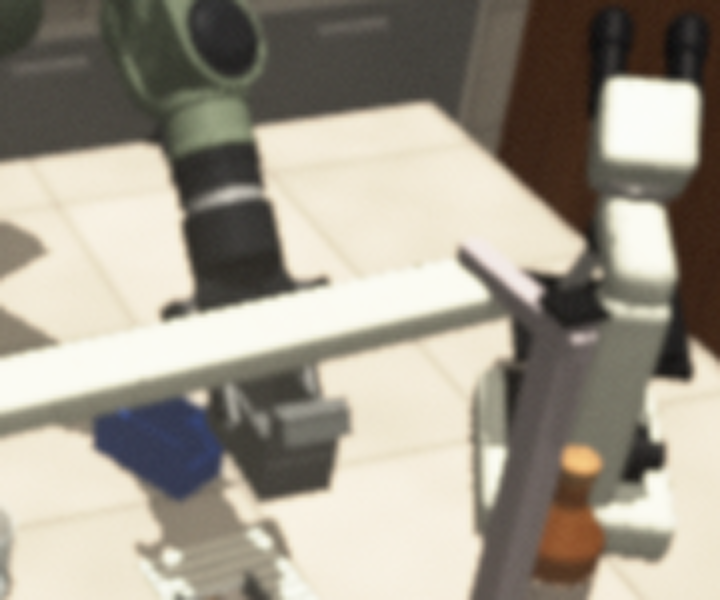

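Run:
```python
from h import *
im,cp=load("w7")
p=np.array(bot.read_position());Rt=q2R(bot.read_tool_rot())
# bin pose assumed: nominal
pn,qn=bin_tcp([0,0,0],0,0); Rn=q2R(qn)
def T(pt,d=(0,0,0)): # bin->tool->world
    w=np.array([pt[0]-59,pt[1],pt[2]-85])/1000-np.array(pn)+np.array(d)
    return Rt@(Rn.T@w)+p
for pt in [(-55,-30,0),(-55,30,0),(-55,-30,45),(-55,30,45),(-55,-30,62),(-55,30,62)]: print(pt,proj(T(pt),cp)*1.4+.7)
overlay(im,cp,T,BINSEG,"ov7",(150,110,410,340),3)
```

```text
(-55, -30, 0) [271.7962 179.0319]
(-55, 30, 0) [501.5297 178.7458]
(-55, -30, 45) [247.1741 340.7814]
(-55, 30, 45) [527.0952 340.4258]
(-55, -30, 62) [234.8208 421.9337]
(-55, 30, 62) [539.9217 421.5423]
```

View pics/ov7.png

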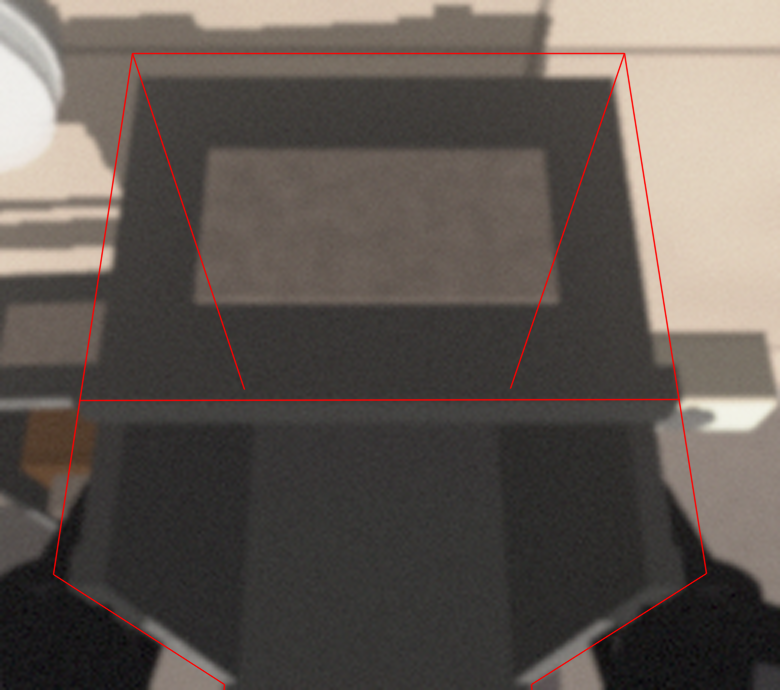

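Run:
```python
from h import *
from scipy.optimize import least_squares
im,cp=load("w7")
p=np.array(bot.read_position());Rt=q2R(bot.read_tool_rot())
pn,qn=bin_tcp([0,0,0],0,0); Rn=q2R(qn)
c=lambda u,v:np.array([u/3-.5+150,v/3-.5+110])
obs=[((-55,-1,0),c(137,78)),((-55,1,0),c(612,78)),((-55,-1,62),c(68,580)),((-55,1,62),c(687,580)),((55,-1,62),None)]
def T(pt,d):
    v=np.array([pt[0]-GX,pt[1],pt[2]-GZ])/1000; v=R.from_euler('y',d[2],degrees=True).as_matrix()@v
    w=v+np.array([GX-59,0,GZ-85])/1000-np.array(pn)+np.array([d[0],d[4],d[1]])
    return Rt@(Rn.T@w)+p
def res(d,full=True):
    return np.concatenate([proj(T((a[0],a[1]*d[3]*1000,a[2]),d),cp)-o for a,o in obs if o is not None])
for fixw in (0.030,0.0285,None):
    g=lambda d:np.r_[res(d),0 if fixw is None else (d[3]-fixw)*1e5, d[2]*.05, d[0]*50,d[1]*50]
    r=least_squares(g,[0,0,0,.03,0],x_scale=[.01,.01,1,.001,.01]); print(r.x,r.fun.round(2))
```

```text
[ 0.0052 -0.0006  0.2629  0.03   -0.0003] [ 0.71  0.01  0.2  -0.19 -0.39  0.2  -0.3  -0.07  0.01  0.01  0.26 -0.03]
[ 0.0007  0.0029 -2.7187  0.0285 -0.0003] [ 3.3  -0.76 -2.39 -0.95 -0.86  0.76  0.18  0.5   0.11 -0.14  0.04  0.15]
[ 0.0056 -0.0009  0.5438  0.0301 -0.0003] [ 0.46  0.09  0.44 -0.1  -0.36  0.14 -0.34 -0.13  0.    0.03  0.28 -0.05]
```

```bash
cat >> h.py <<'E'
BG=dict(gx=-13.4,gz=50.8)
def rk():
    r=np.load("rack.npy"); return rackT(*r[:3]),r[2]
def hp(x,y,h,th,pitch0=0.3):
    """TCP pose for lip at rack (x,y,180+h) mm, front raised th"""
    T,yaw=rk(); 
    return bin_tcp(T((x,y,180+h)),yaw,th,**BG)
E
python3 - <<'E'
from h import *
bot.set_gripper(0.0,grasp_force=110)
p,q=hp(-180,5,45,18); print(np.array(p),bot.solve_ik(p,q))
bot.move_pose(p,q)
p,q=hp(-60,5,38,18); bot.move_linear(p,speed=0.15)
print(bot.read_clock(),bot.read_ft_force(),bot.read_gripper_width())
im,cp=snap("wrist","w8",None,1.4)
sc,cs=snap("scene","s8",(180,120,380,270),4)
E
```

```text
[ 0.4955 -0.0373  0.1928] [-0.3435 -0.0402 -0.8788  0.2804  0.1928 -0.3759]
13.0417 [-0.9555  0.1062 -1.766 ] 0.6863265203215907
```

View pics/w8.png

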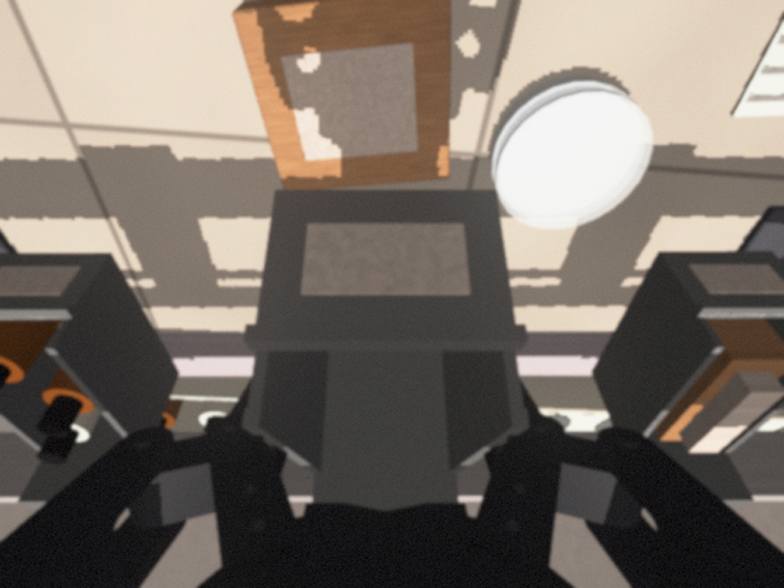

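View pics/s8.png

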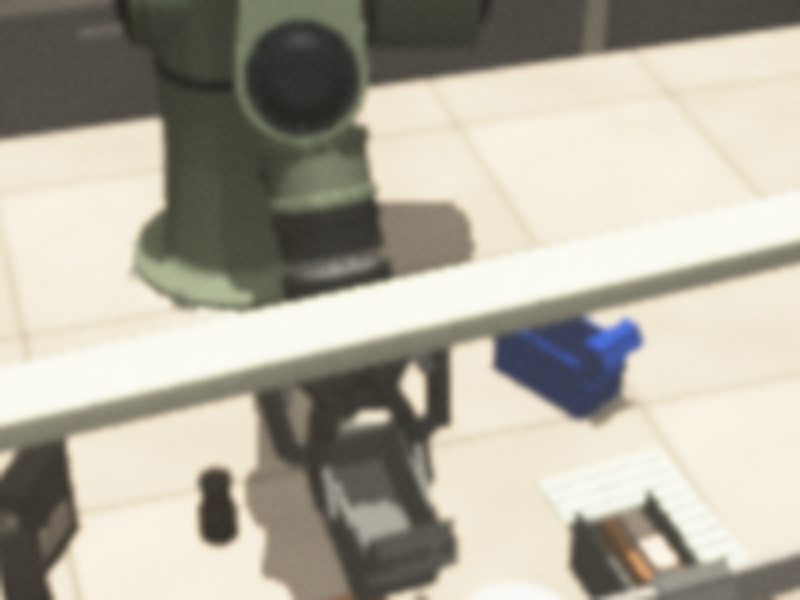

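Run:
```python
from h import *
im,cp=load("w8")
sv(im,"w8l",(0,260,200,370),4); sv(im,"w8r",(370,260,560,370),4)
T,yaw=rk()
def line(a,b,u):
    pa=proj(T(a),cp);pb=proj(T(b),cp); return pa[1]+(u-pa[0])*(pb[1]-pa[1])/(pb[0]-pa[0])
for u in (5,90,110,130,420,440,460,530,555):
    g=im[260:400,u].astype(int).sum(1)
    print(u,[260+i for i in range(1,139) if abs(g[i+1]-g[i-1])>50], [round(line((x,-200,z),(x,200,z),u),1) for x,z in ((-4,140),(-4,180),(4,180))])
```

```text
5 [261, 262, 263, 268, 269, 270, 273, 274, 298, 299, 300, 301, 308, 309, 353, 354, 355, 356, 357, 358, 359, 360, 380, 381, 382, 383, 384] [np.float64(307.5), np.float64(354.2), np.float64(358.1)]
90 [307, 308, 309, 311, 312, 313, 351, 361, 362, 363, 364, 365, 368, 369, 370, 371, 372] [np.float64(307.4), np.float64(354.1), np.float64(358.0)]
110 [341, 342, 345, 346] [np.float64(307.4), np.float64(354.1), np.float64(358.0)]
130 [267, 268, 269, 270, 281, 282, 283, 284, 285, 286, 308, 313, 314, 315, 333, 334, 335, 371, 372, 375, 376, 377, 378, 379] [np.float64(307.4), np.float64(354.1), np.float64(357.9)]
420 [266, 267, 268, 269, 270, 291, 292, 293, 294, 296, 306, 307, 308, 309, 310, 313, 314, 315, 334, 335, 371, 372, 375, 376, 377, 378, 379] [np.float64(307.1), np.float64(353.8), np.float64(357.6)]
440 [] [np.float64(307.1), np.float64(353.8), np.float64(357.6)]
460 [306, 307, 308, 310, 311, 312, 313, 361, 362, 363, 364, 365, 368, 369, 370, 371, 372, 373] [np.float64(307.1), np.float64(353.8), np.float64(357.6)]
530 [285, 286, 302, 303, 304, 306, 307, 308, 309, 311, 312, 313, 315, 316, 317, 355, 356, 357, 358, 367, 368, 369, 370, 371, 372] [np.float64(307.0), np.float64(353.7), np.float64(357.5)]
555 [279, 280, 284, 285, 286, 287, 290, 291, 292, 293, 296, 297, 298, 299, 300, 305, 306, 307, 308, 352, 353, 354, 355, 357, 358, 359, 389, 390, 391, 392, 393] [np.float64(307.0), np.float64(353.7), np.float64(357.5)]
```

View pics/w8l.png

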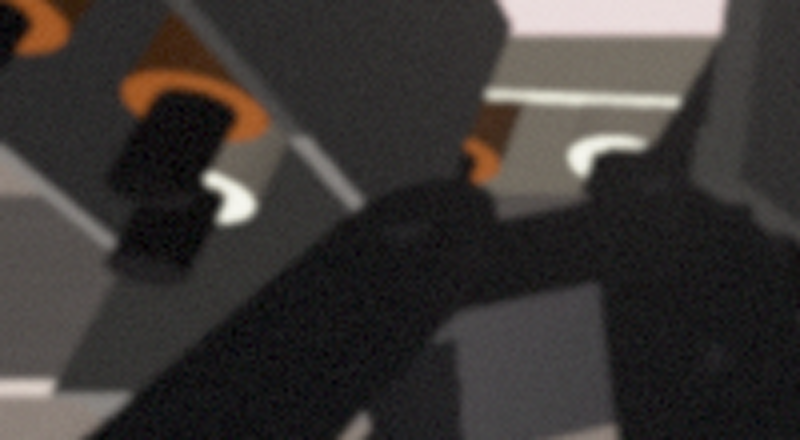

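View pics/w8r.png

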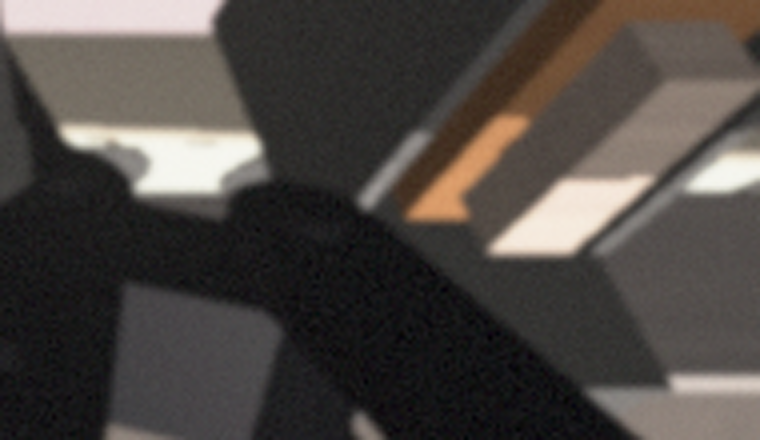

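Run:
```python
from h import *
p,q=hp(0,5,38,18); print(bot.move_linear(p,speed=0.12,until_force=10))
f0=np.array(bot.read_ft_force());print(f0)
p,q=hp(0,5,12,18); print("down",bot.move_linear(p,speed=0.05,until_force=5))
print(np.array(bot.read_position())-p, np.array(bot.read_ft_force())-f0,bot.read_clock())
```

```text
False
[-0.8101 -0.1746 -2.1571]
down False
[-0.0003  0.     -0.0004] [2.3201 0.523  1.3614] 14.4583
```

Run:
```python
from h import *
bot.wait(0.1)
for i in range(3): print(bot.read_ft_force(),bot.read_moment())
sc,cs=snap("scene","s9",(200,200,360,320),5)
```

```text
[-0.2144  0.0676 -1.2965] [ 0.0168  0.6005 -0.0399]
[-0.2144  0.0676 -1.2965] [ 0.0168  0.6005 -0.0399]
[-0.2144  0.0676 -1.2965] [ 0.0168  0.6005 -0.0399]
```

View pics/s9.png

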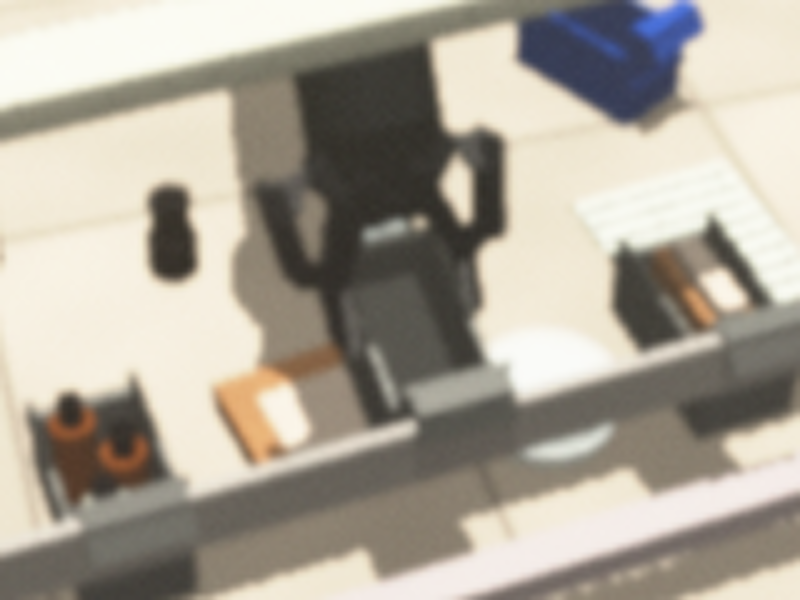

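Run:
```python
from h import *
T,yaw=rk()
f0=np.array(bot.read_ft_force())
p0=np.array(bot.read_position())
p,q=hp(9,5,12,18); r=bot.move_linear(p,speed=0.02,until_force=3)
pp=np.array(bot.read_position()); d=pp-np.array(hp(0,5,12,18)[0])
print("fwd",r,"dx mm",(R.from_euler('z',-yaw,degrees=True).as_matrix()@d)*1000,np.array(bot.read_ft_force())-f0)
p,q=hp(0,5,12,18); bot.move_linear(p,speed=0.02)
f0=np.array(bot.read_ft_force());print(f0)
p,q=hp(-9,5,12,18); r=bot.move_linear(p,speed=0.02,until_force=3)
pp=np.array(bot.read_position()); d=pp-np.array(hp(0,5,12,18)[0])
print("back",r,"dx mm",(R.from_euler('z',-yaw,degrees=True).as_matrix()@d)*1000,np.array(bot.read_ft_force())-f0,bot.read_clock())
```

```text
fwd True dx mm [ 6.914  0.153 -1.173] [-0.6201  0.9518  0.791 ]
[ 0.3747  0.1848 -0.9181]
back True dx mm [-0.6661 -0.0272  0.0274] [ 2.0529 -0.0753  1.5119] 15.7333
```

Run:
```python
from h import *
T,yaw=rk()
X=2.8
p,q=hp(X,5,12,18); bot.move_linear(p,speed=0.03); bot.wait(.05)
f0=np.array(bot.read_ft_force());print(f0)
p,q=hp(X,5,-4,18); r=bot.move_linear(p,speed=0.015,until_force=4)
pp=np.array(bot.read_position()); d=pp-np.array(hp(X,5,0,18)[0])
print("down",r,(R.from_euler('z',-yaw,degrees=True).as_matrix()@d)*1000,np.array(bot.read_ft_force())-f0,bot.read_moment(),bot.read_clock())
im,cp=snap("wrist","w10",None,1.4)
sc,cs=snap("scene","s10",(200,200,360,320),5)
```

```text
[ 0.1833 -0.7696 -1.234 ]
down True [ 0.6037 -0.019   0.7547] [0.5305 0.8593 4.0633] [-0.0522 -0.2334  0.0146] 16.8583
```

View pics/s10.png

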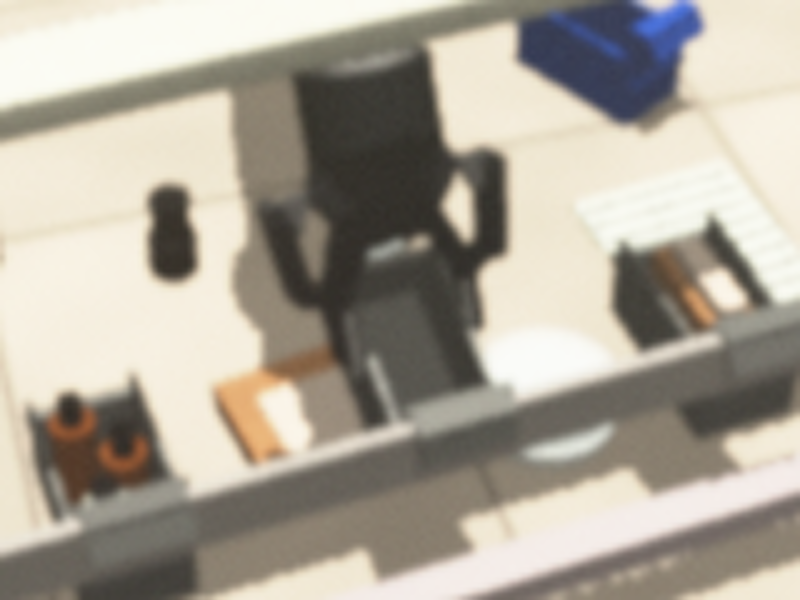

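View pics/w10.png

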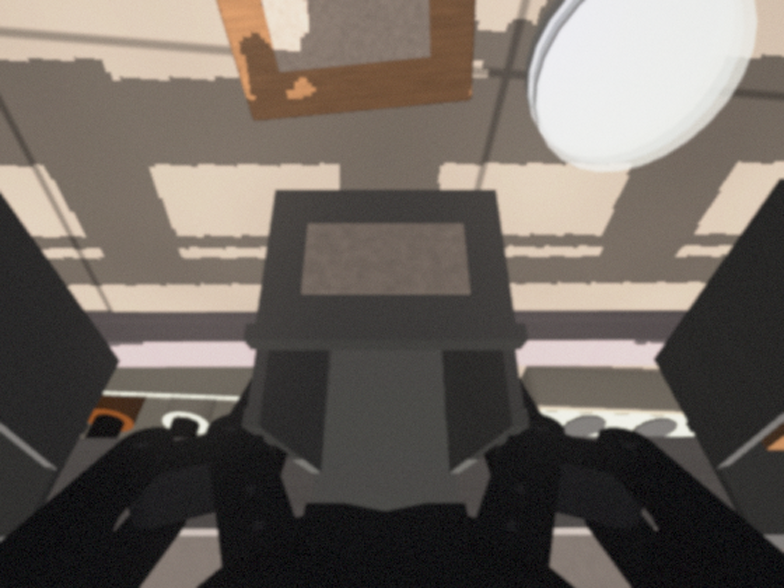

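Run:
```python
from h import *
T,yaw=rk()
f0=np.array([0.1833,-0.7696,-1.234])
for th in (17,14,11,8,5,2.5,0):
    h=-0.6+4.8*np.tan(np.radians(th))+0.4
    p,q=hp(2.3,5,h,th)
    r=bot.move_linear(p,speed=0.03,rotation=q,until_force=10)
    print(th,r,np.array(bot.read_ft_force())-f0,bot.read_gripper_width())
    if r: break
print(bot.read_clock(),bot.read_moment())
sc,cs=snap("scene","s11",(200,200,360,320),5)
im,cp=snap("wrist","w11",None,1.4)
```

```text
17 False [-1.6167  0.1349  2.6541] 0.6888976679502208
14 False [-0.3368  1.0988  2.7684] 0.6867275759705705
11 False [-0.3217  1.9759  2.0866] 0.6863063207772914
8 False [-1.4761  0.8755  2.1587] 0.6895726742012528
5 False [-1.6012  1.075   1.4148] 0.6913865626364059
2.5 False [-0.8149  1.1222  1.9577] 0.6917629047117195
0 False [-1.3917  1.5153  2.5006] 0.6881551848270574
18.9083 [-0.002   0.4311  0.071 ]
```

View pics/s11.png

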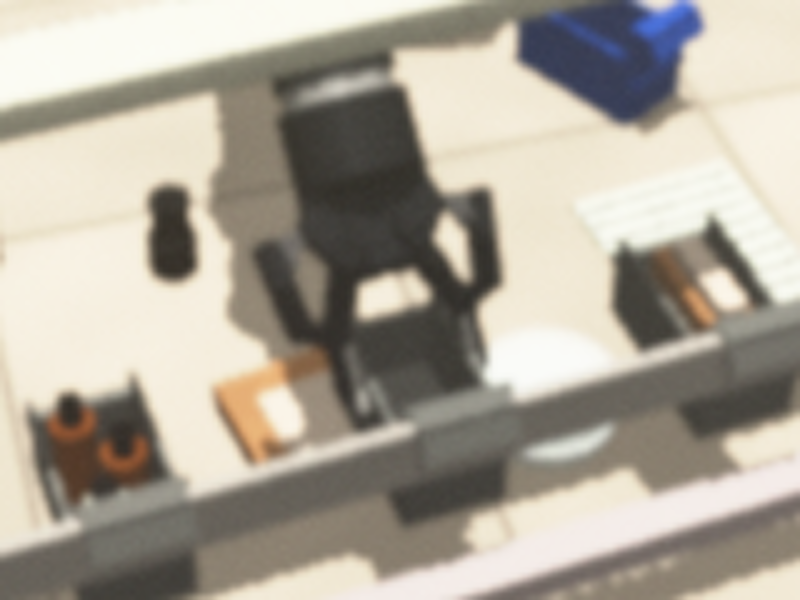

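View pics/w11.png

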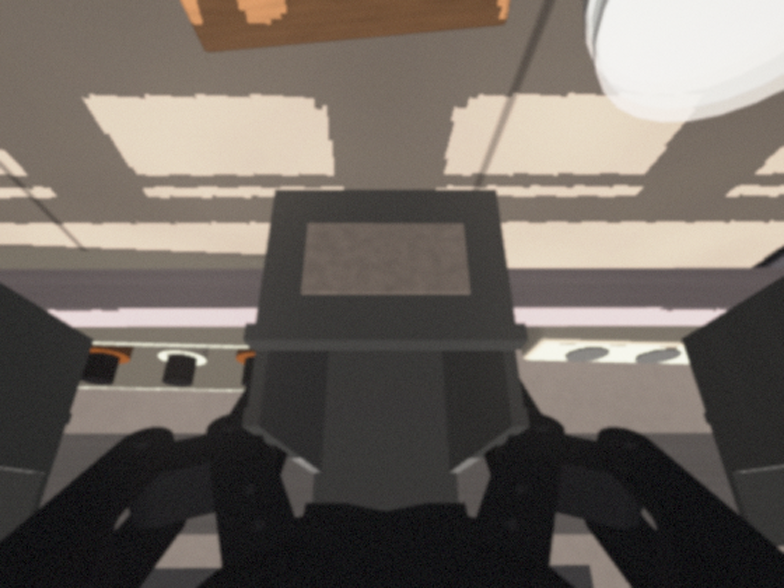

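Run:
```python
from h import *
p=np.array(bot.read_position())
r=bot.move_linear(list(p+[0,0,-.002]),speed=0.01,until_force=3); print(r,bot.read_position()-p,bot.read_ft_force())
bot.set_gripper(0.80); bot.wait(0.15)
print(bot.read_gripper_width(),bot.read_ft_force(),bot.read_clock())
im,cp=snap("wrist","w12",None,1.4)
```

```text
True [ 0.0006 -0.     -0.0003] [-2.6053 -0.0155  3.4267]
0.7989889936077326 [ 0.671  -0.7193  0.6909] 19.625
```

View pics/w12.png

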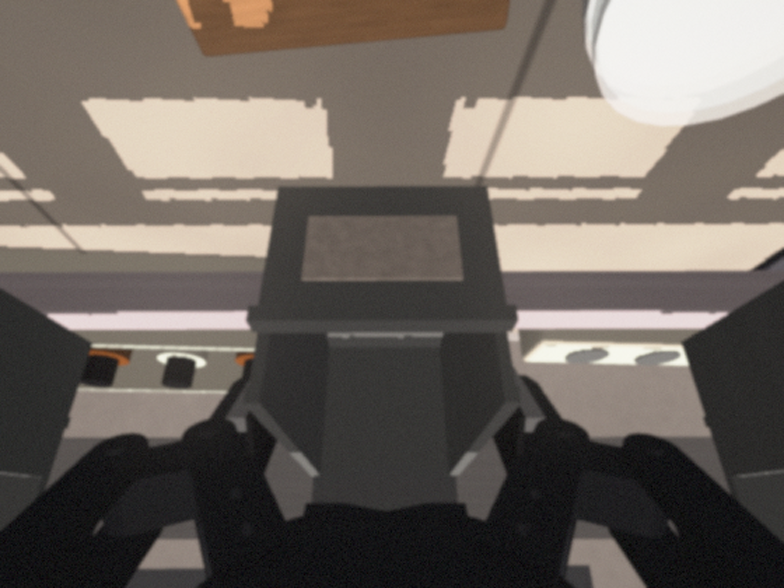

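Run:
```python
from h import *
bot.set_gripper(1.0)
p=np.array(bot.read_position()); f=q2R(bot.read_tool_rot())[:,1]
bot.move_linear(list(p-0.15*f),speed=0.15)
print(bot.read_ft_force(),bot.read_clock())
im,cp=snap("wrist","w13",None,1.4)
sc,cs=snap("scene","s13",(200,200,360,320),5)
```

```text
[-0.4802 -0.2373 -0.1472] 21.1417
```

View pics/w13.png

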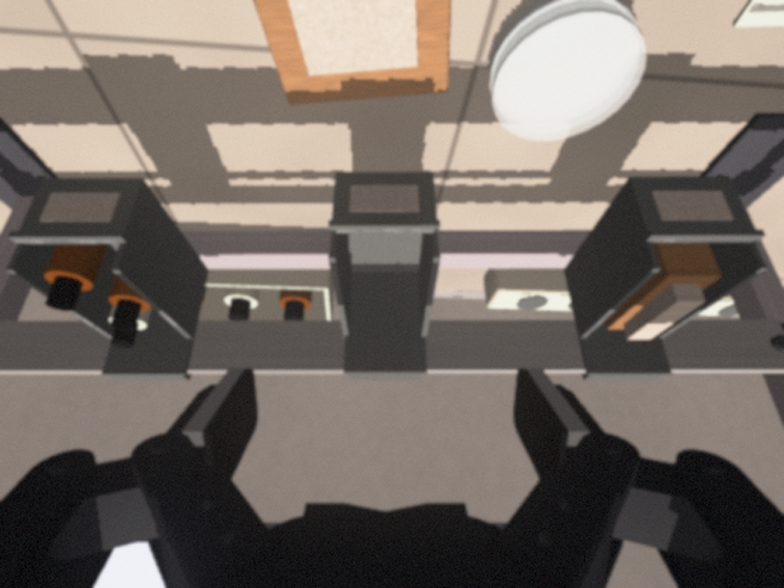

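View pics/s13.png

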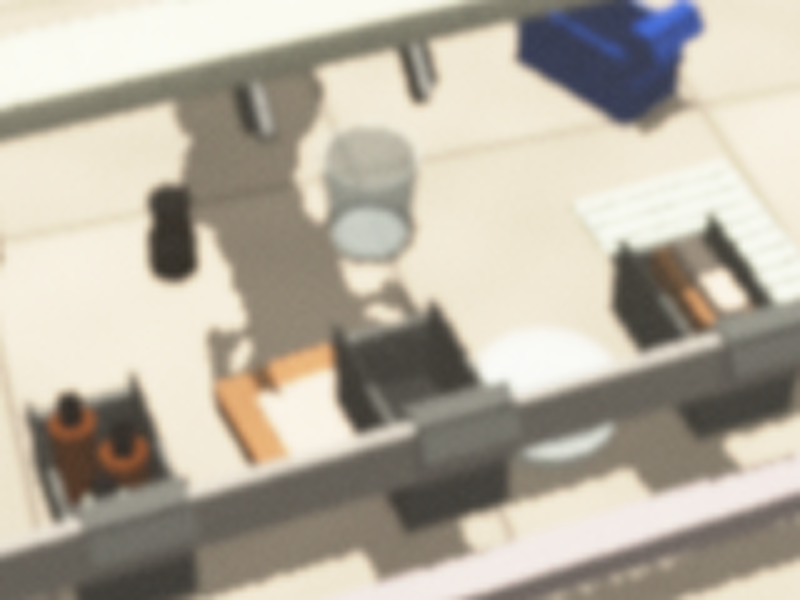

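Run:
```python
from h import *
im,cp=load("w13")
sv(im,"w13m",(225,115,325,275),5)
T,yaw=rk(); p=bot.read_position()
def Tb(lip,th,dy=5):
    M=R.from_euler('y',th,degrees=True).as_matrix()
    return lambda a: T(M@(np.array(a,float)-[59,0,85])+[lip[0],dy,180+lip[1]])
overlay(im,cp,Tb((2.5,-.5),-3),BINSEG,"ov13",(225,115,325,275),5)
```

```text
(no output)
```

View pics/ov13.png

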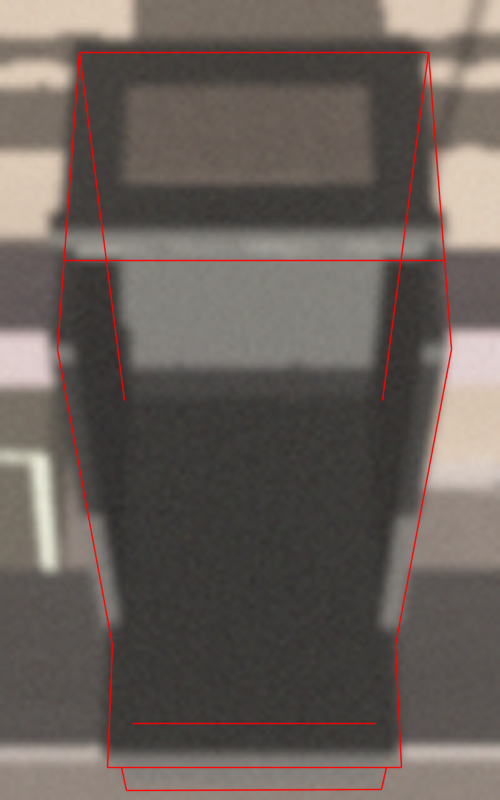

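Run:
```python
from h import *
from scipy.optimize import least_squares
im,cp=load("w13")
T,yaw=rk()
def Tb(lip,th,dy=5):
    M=R.from_euler('y',th,degrees=True).as_matrix()
    return lambda a: T(M@(np.array(a,float)-[59,0,85])+[lip[0],dy,180+lip[1]])
c=lambda u,v:np.array([u/5-.5+225,v/5-.5+115])
obs=[((-55,-30,0),c(80,45)),((-55,30,0),c(420,45)),((-55,-30,62),c(66,345)),((-55,30,62),c(438,345)),((55,-30,62),c(113,630)),((55,30,62),c(393,630))]
res=lambda d:np.concatenate([proj(Tb(d[:2],d[2],d[3])(a),cp)-o for a,o in obs])
r=least_squares(res,[0,0,0,5],x_scale=[1,1,1,1]); print(r.x,r.fun.round(1))
r=least_squares(lambda d:res(np.r_[d[0],-0.5,d[1:]]),[0,0,5]); print(r.x,r.fun.round(1))
# neighbours check same way: bin a front
overlay(im,cp,Tb((r.x[0],-.5),r.x[1],r.x[2]),BINSEG,"ov13b",(225,115,325,275),5)
k=np.load("rack.npy")
o=[Tb((0,0),0,k[3]*1000),Tb((0,0),0,k[4]*1000)]
overlay(im,cp,o[0],BINSEG,"ov13a",(0,115,160,285),4)
```

```text
[ 7.3306 -6.2967 -2.0083  4.5447] [-0.   0.8  0.5  0.7 -1.4 -0.3  1.3 -0.4  0.1 -0.3 -0.5 -0.4]
[ 0.5139 -2.9126  4.5454] [-0.9 -0.   1.4 -0.1 -2.6 -0.3  2.5 -0.4 -0.6  2.5  0.2  2.4]
```

View pics/ov13a.png

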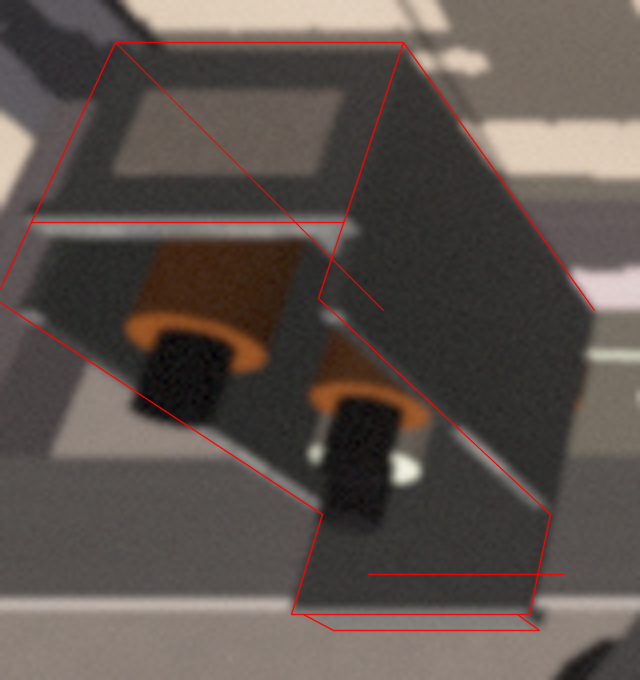

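View pics/ov13b.png

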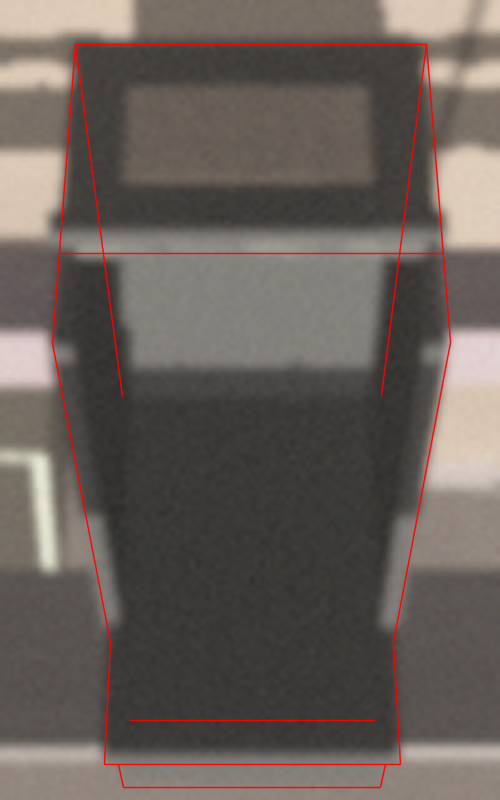

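Run:
```python
from h import *
im,cp=load("w13")
sv(im,"w13A",(0,115,155,275),5);sv(im,"w13B",(400,115,555,275),5);sv(im,"w13m",(200,115,355,275),5)
```

```text
(no output)
```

View pics/w13A.png

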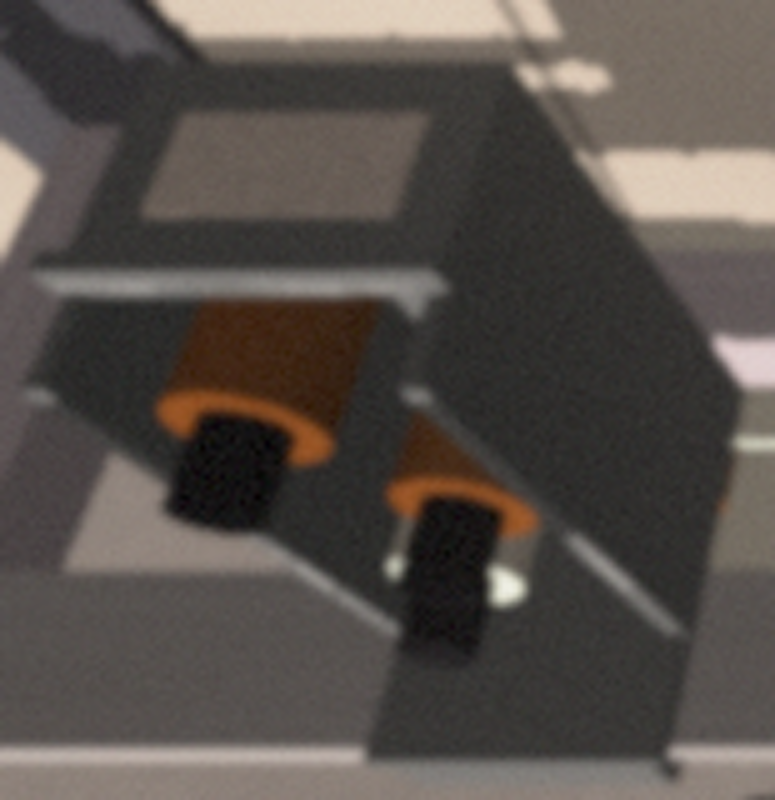

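View pics/w13B.png

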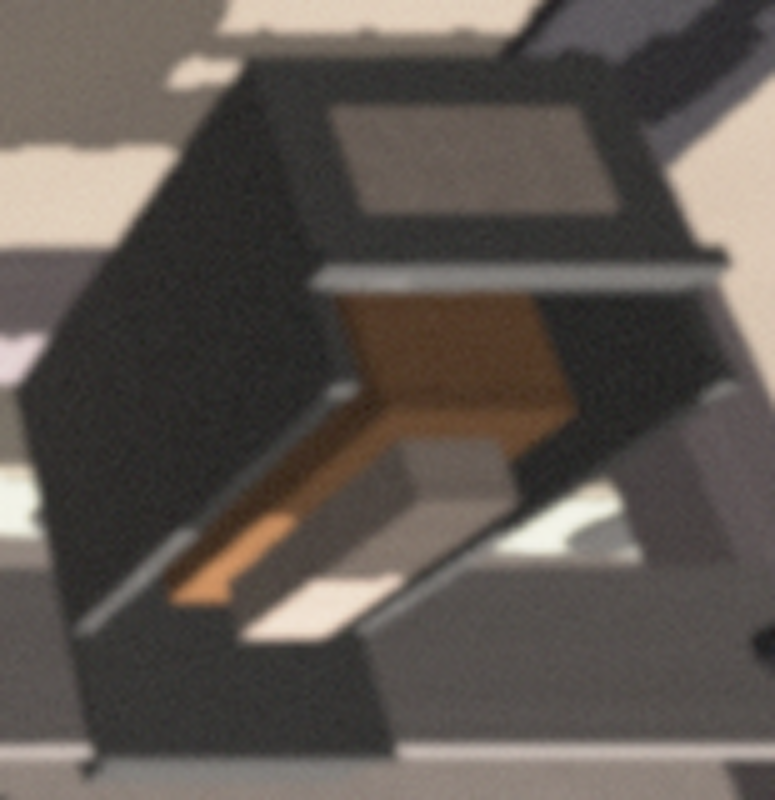

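View pics/w13m.png

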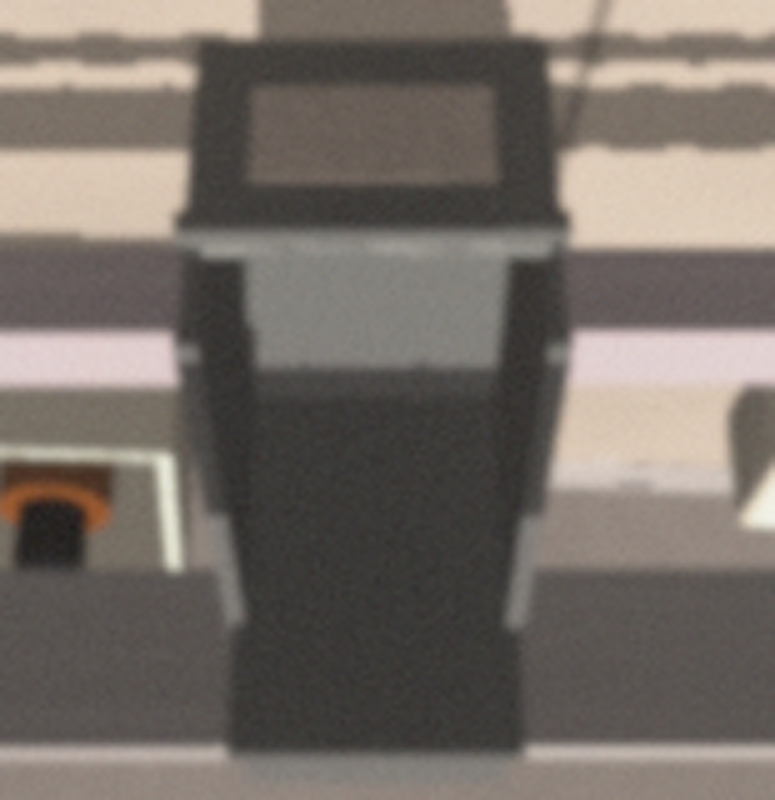

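Run:
```python
from h import *
from scipy.optimize import least_squares
im,cp=load("w13")
T,yaw=rk()
def Tb(lip,th,dy=5):
    M=R.from_euler('y',th,degrees=True).as_matrix()
    return lambda a: T(M@(np.array(a,float)-[59,0,85])+[lip[0],dy,180+lip[1]])
pts=[(-55,0,0),(-55,0,45),(-55,0,62),(55,0,62),(55,0,89)]
obs=np.array([-3.6,-8,-8.4,-1,-1])
wp=[((-55,-30,45),(-55,30,45))]
def rows(l,th): 
    t=Tb(l,th); return np.array([proj(t(p),cp)[1] for p in pts])
def wid(l,th):
    t=Tb(l,th); return proj(t((-55,30,45)),cp)[0]-proj(t((-55,-30,45)),cp)[0]
r0=rows((0,0),0)
for d in (0,-1,-2):
    r=least_squares(lambda v:rows((d,v[1]),v[0])-r0-obs,[0,0]); print(d,r.x,r.fun.round(2))
r=least_squares(lambda v:rows((v[2],v[1]),v[0])-r0-obs,[0,0,0]); print(r.x,r.fun.round(2),wid((0,0),0),wid((r.x[2],r.x[1]),r.x[0]))
```

```text
0 [-3.8647 -1.3809] [ 0.56  0.66 -0.58  0.12 -0.67]
-1 [-3.7208 -0.8938] [ 0.22  0.62 -0.49  0.19 -0.48]
-2 [-3.5765 -0.4073] [-0.12  0.58 -0.39  0.26 -0.29]
[-3.5305 -0.2527 -2.3181] [-0.23  0.56 -0.36  0.28 -0.23] 78.41441553184367 77.24835863224541
```

Run:
```python
from h import *
p=[0.45,-0.27,0.28]; q=R2q(toolR(0,10,False)); print(bot.solve_ik(p,q))
bot.move_pose(p,q); print(bot.read_clock())
im,cp=snap("wrist","w14",None,1.4)
for d in bot.search_frame("wrist","slide_box")[:4]: print(round(d["confidence"],2),d["bbox"])
```

```text
[-0.7507  0.141  -0.3228  0.9788  0.1187 -0.7431]
22.3
0.74 [252.4, 150.5, 34.4, 89.8]
0.72 [257.7, 55.6, 73.0, 90.7]
```

View pics/w14.png

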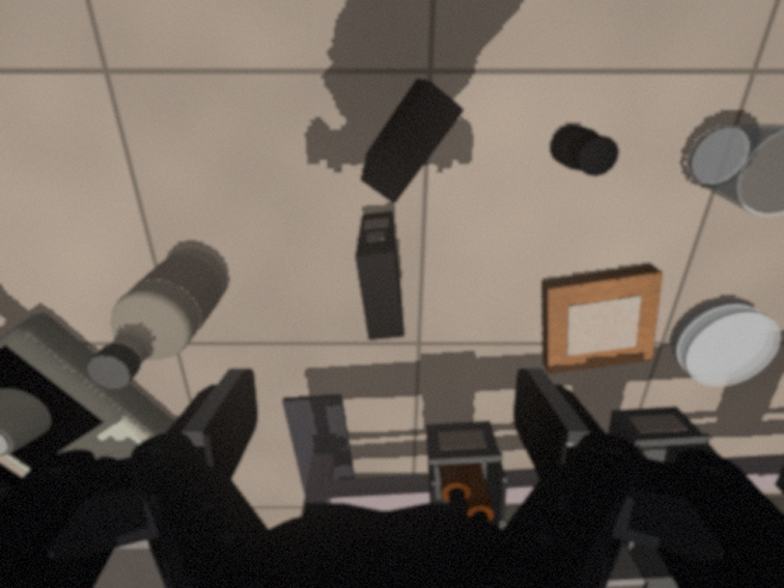

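Run:
```python
from h import *
im,cp=load("w14"); sv(im,"w14b",(240,50,350,250),4)
```

```text
(no output)
```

View pics/w14b.png

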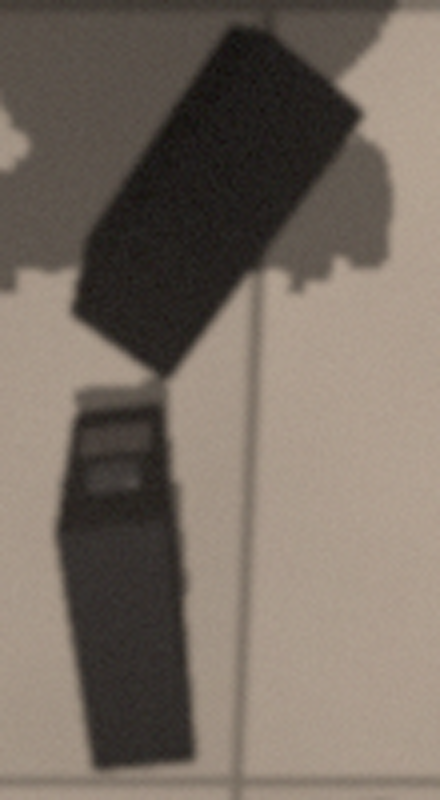

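Run:
```python
from h import *
from scipy.optimize import least_squares
im,cp=load("w14")
f=lambda u,v:np.array([u/4-.5+240,v/4-.5+50])
P=[(60,533),(170,520),(193,758),(97,767)]
W=[pix2z(f(*p),0.105,cp) for p in P]; print(np.array(W)); print([np.linalg.norm(W[i]-W[(i+1)%4]) for i in range(4)])
print([pix2z(f(*p),0.0,cp) for p in [(78,412),(165,402)]])
obs=[((-38,-15,105),P[0]),((-38,15,105),P[1]),((38,15,105),P[2]),((38,-15,105),P[3]),((-38,-15,0),(78,412)),((-38,15,0),(165,404))]
def res(p):
    T=binpts(*p,z=0); return np.concatenate([proj(T(a),cp)-f(*o) for a,o in obs])
r=least_squares(res,[.52,-.27,0],x_scale=[.1,.1,10]);print(r.x,r.fun.round(1))
S=[]
for z in(0,105): S+=[((-38,-15,z),(-38,15,z)),((-38,15,z),(38,15,z)),((38,15,z),(38,-15,z)),((38,-15,z),(-38,-15,z))]
overlay(im,cp,binpts(*r.x,z=0),S,"ov14",(240,50,350,250),4)
t,ct=load("top1"); overlay(t,ct,binpts(*r.x,z=0),S,"ov14t",(320,210,400,290),7)
np.save("box.npy",r.x)
```

```text
[[ 0.4741 -0.2907  0.105 ]
 [ 0.4706 -0.2624  0.105 ]
 [ 0.5423 -0.2552  0.105 ]
 [ 0.5453 -0.2823  0.105 ]]
[np.float64(0.028538008964481262), np.float64(0.07213813893869024), np.float64(0.027294358525702982), np.float64(0.07167716984456664)]
[array([ 0.4732, -0.2907,  0.    ]), array([ 0.4698, -0.2618,  0.    ])]
[ 0.5088 -0.2725  6.082 ] [-0.8 -1.3  0.7 -1.   1.4  2.  -0.9  2.2 -0.6 -0.4  0.1 -0.8]
```

View pics/ov14.png

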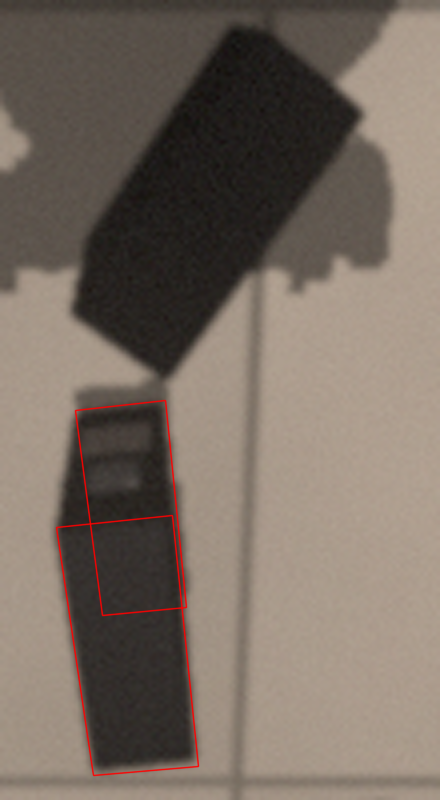

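View pics/ov14t.png

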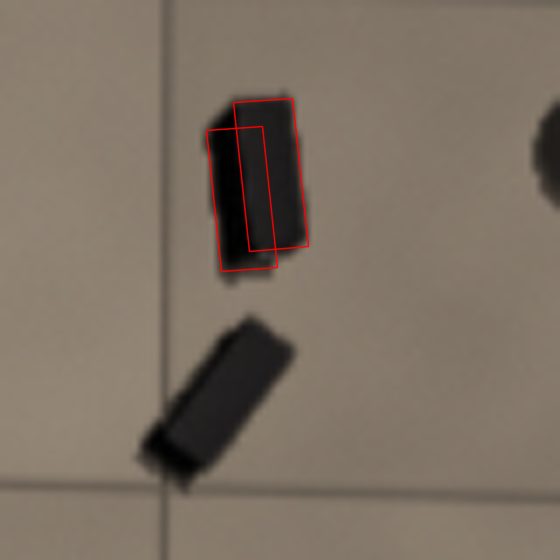

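Run:
```python
from h import *
im,cp=load("w14"); b=np.load("box.npy")
f=lambda u,v:np.array([u/4-.5+240,v/4-.5+50])
Rb=R.from_euler('z',-b[2],degrees=True).as_matrix()
for p in [(160,377),(73,312),(240,25),(362,115)]:
    w=pix2z(f(*p),.105,cp); print(w,(Rb@(w-[b[0],b[1],0]))*1000)
for L in (34,38,42):
    q=R2q(toolR(b[2],L,False)); T=binpts(*b,z=0); fl=np.array([np.sin(np.radians(L)),0,-np.cos(np.radians(L))])
    p=T(np.array([-6,0,88])+21*fl); print(L,p,bot.solve_ik(list(p),q))
```

```text
[ 0.4334 -0.2652  0.105 ] [-74.2363  15.2877 105.    ]
[ 0.4177 -0.286   0.105 ] [-92.0106  -3.7037 105.    ]
[ 0.3565 -0.2484  0.105 ] [-148.9652   40.1156  105.    ]
[ 0.3744 -0.2207  0.105 ] [-128.1506   65.7871  105.    ]
34 [ 0.5145 -0.2719  0.0706] [-0.8617  0.3877 -0.8143  0.0035  0.4787 -0.8777]
38 [ 0.5157 -0.2718  0.0715] [-0.8919  0.3978 -0.8602 -0.0878  0.5438 -0.885 ]
42 [ 0.5168 -0.2717  0.0724] [-0.9218  0.4151 -0.9039 -0.1836  0.6101 -0.8889]
```

```bash
cat >> h.py <<'E'
BL,BGX,BGZ,BOFF=36.,6.,88.,21.
def box_tcp(pos,yaw,pitch=0.,gx=BGX,gz=BGZ,L=BL,off=BOFF):
    """TCP pose for slide box with origin at pos, upright (pitch: front raised)"""
    M=R.from_euler('z',yaw,degrees=True).as_matrix()@R.from_euler('y',pitch,degrees=True).as_matrix()
    f=np.array([np.sin(np.radians(L)),0,-np.cos(np.radians(L))])
    return (np.array(pos)+M@(np.array([gx,0,gz])+off*f)/1000).tolist(), R2q(M@toolR(0,L,False))
E
python3 - <<'E'
from h import *
b=np.load("box.npy")
p,q=box_tcp([b[0],b[1],0],b[2]); f=q2R(q)[:,1]
bot.set_gripper(0.62)
bot.move_pose(list(np.array(p)-.10*f),q)
print(bot.read_clock())
im,cp=snap("wrist","w15",None,1.4)
sc,cs=snap("scene","s15",(130,180,290,300),5)
E
```

```text
23.5667
```

View pics/w15.png

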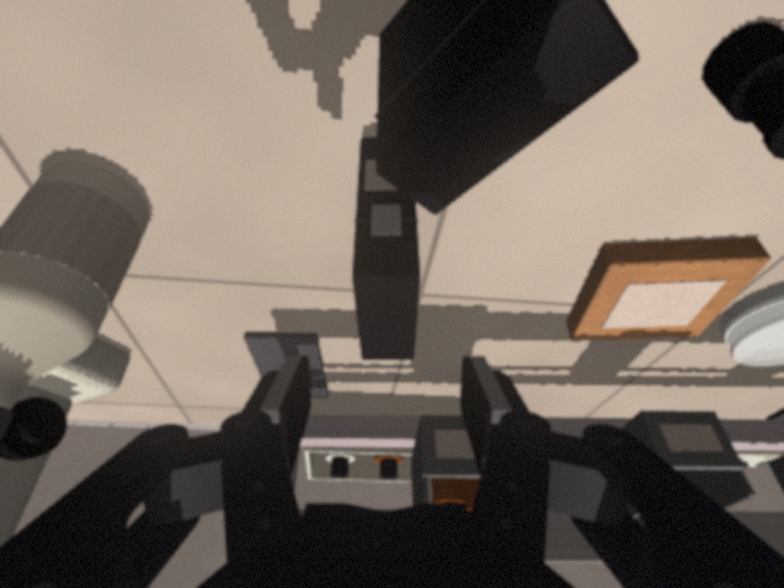

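View pics/s15.png

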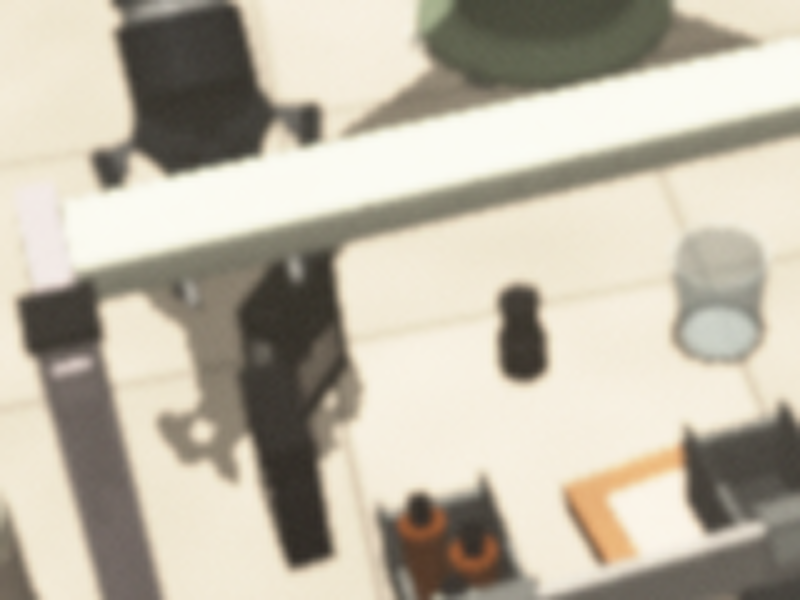

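Run:
```python
from h import *
b=np.load("box.npy")
p,q=box_tcp([b[0],b[1],0],b[2])
print(bot.move_linear(p,speed=0.1,until_force=6),np.array(bot.read_position())-p,bot.read_ft_force(),bot.read_clock())
im,cp=snap("wrist","w16",None,1.4)
sc,cs=snap("scene","s16",(130,180,290,300),5)
```

```text
False [ 0.0001 -0.0002  0.0004] [-0.0433 -0.6871  0.5022] 24.8167
```

View pics/w16.png

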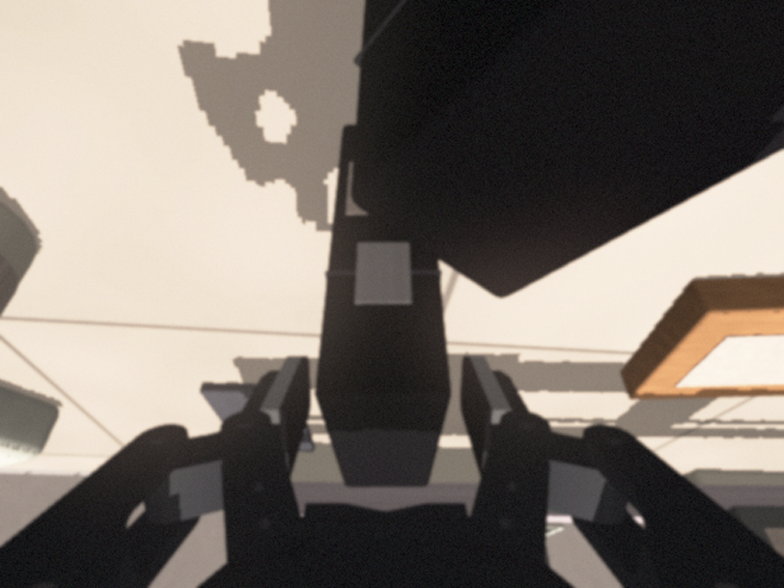

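View pics/s16.png

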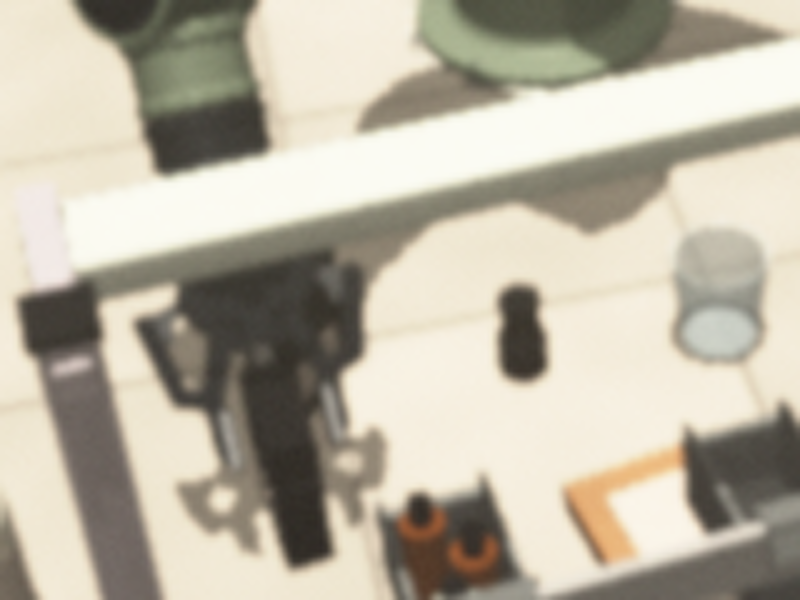

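Run:
```python
from h import *
bot.set_gripper(0.0,grasp_force=60); f0=np.array(bot.read_ft_force())
print(bot.read_gripper_width(),f0)
p=np.array(bot.read_position())
bot.move_linear(list(p+[0,0,.02]),speed=0.06); print(np.array(bot.read_ft_force())-f0)
bot.move_linear(list(p+[0,0,.15]),speed=0.2)
print(np.array(bot.read_ft_force())-f0,bot.read_moment(),bot.read_gripper_width(),bot.read_clock())
im,cp=snap("wrist","w17",None,1.4)
S=[]
for z in(0,105): S+=[((-38,-15,z),(-38,15,z)),((-38,15,z),(38,15,z)),((38,15,z),(38,-15,z)),((38,-15,z),(-38,-15,z))]
for x in (-38,38):
    for y in (-15,15): S.append(((x,y,0),(x,y,105)))
Rt=q2R(bot.read_tool_rot()); pt=np.array(bot.read_position())
p0,q0=box_tcp([0,0,0],0); R0=q2R(q0)
T=lambda a: Rt@(R0.T@(np.array(a)/1000-p0))+pt
overlay(im,cp,T,S,"ov17",(190,50,370,370),2)
```

```text
0.34392965372748713 [-2.8793 -0.3815  4.7107]
[ 2.8713  0.8022 -7.9827]
[ 2.9181  0.6558 -6.6244] [-0.0436  0.8572  0.077 ] 0.3465441556449555 26.5333
```

View pics/ov17.png

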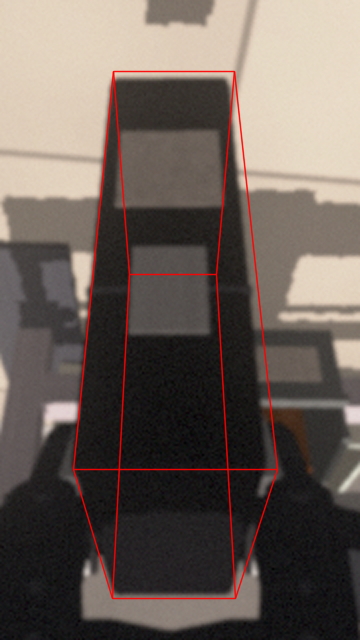

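Run:
```python
from h import *
T,yaw=rk()
p,q=box_tcp(T((-230,5,165)),yaw,-3.5); print(bot.solve_ik(p,q))
bot.move_pose(p,q)
p,q=box_tcp(T((-130,5,155)),yaw,-3.5); bot.move_linear(p,speed=0.15)
print(bot.read_clock(),bot.read_ft_force(),bot.read_gripper_width())
im,cp=snap("wrist","w18",None,1.4)
sc,cs=snap("scene","s18",(200,180,360,300),5)
```

```text
[-0.3668 -0.1172 -0.9495  0.0986  0.2766 -0.3515]
28.3417 [ 0.5797 -0.6609 -1.743 ] 0.34677056337496187
```

View pics/w18.png

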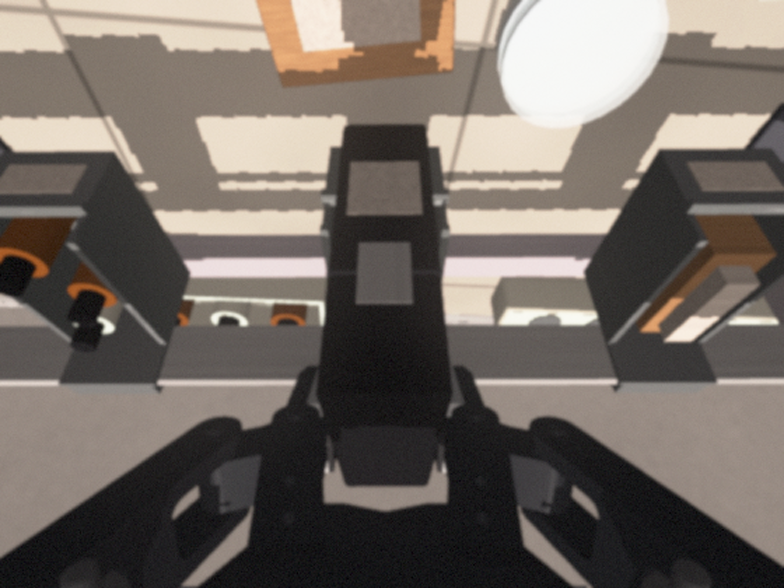

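View pics/s18.png

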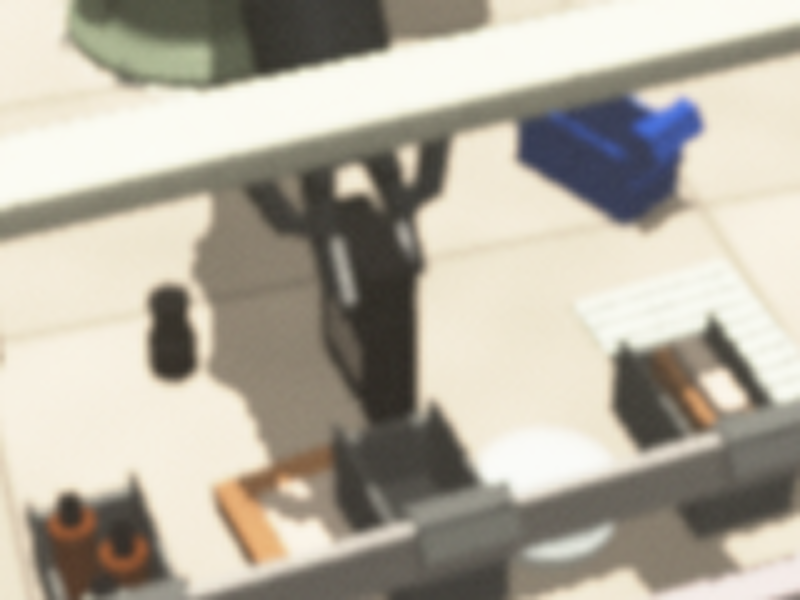

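Run:
```python
from h import *
T,yaw=rk()
p,q=box_tcp(T((-58,5,155)),yaw,-3.5); print(bot.move_linear(p,speed=0.10,until_force=7),np.array(bot.read_position())-p)
bot.wait(0.1); f0=np.array(bot.read_ft_force());print(f0)
p,q=box_tcp(T((-58,5,112)),yaw,-3.5); print(bot.move_linear(p,speed=0.07,until_force=6),np.array(bot.read_position())-p,np.array(bot.read_ft_force())-f0,bot.read_clock())
im,cp=snap("wrist","w19",None,1.4)
sc,cs=snap("scene","s19",(200,180,360,300),5)
```

```text
False [-0.0007  0.0001 -0.0005]
[ 0.2934 -0.1871 -1.2596]
False [ 0.0004 -0.0001  0.0004] [-0.8183  0.6002  0.1938] 30.175
```

View pics/w19.png

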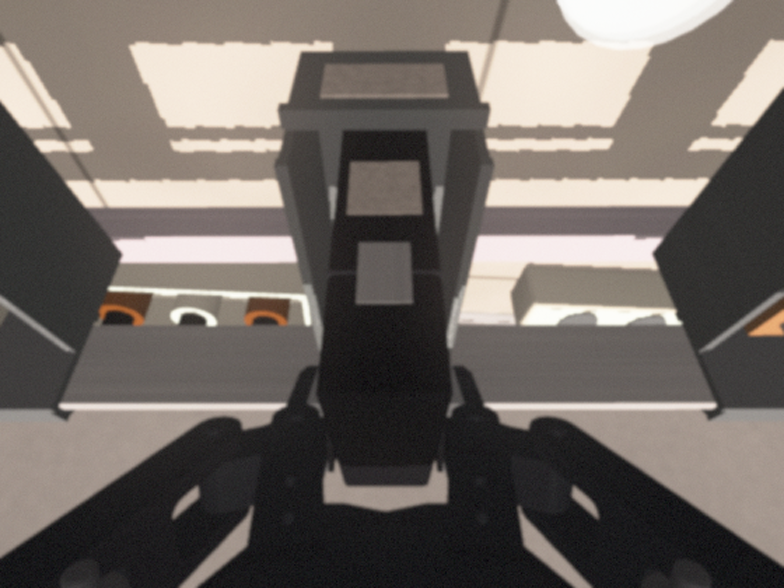

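View pics/s19.png

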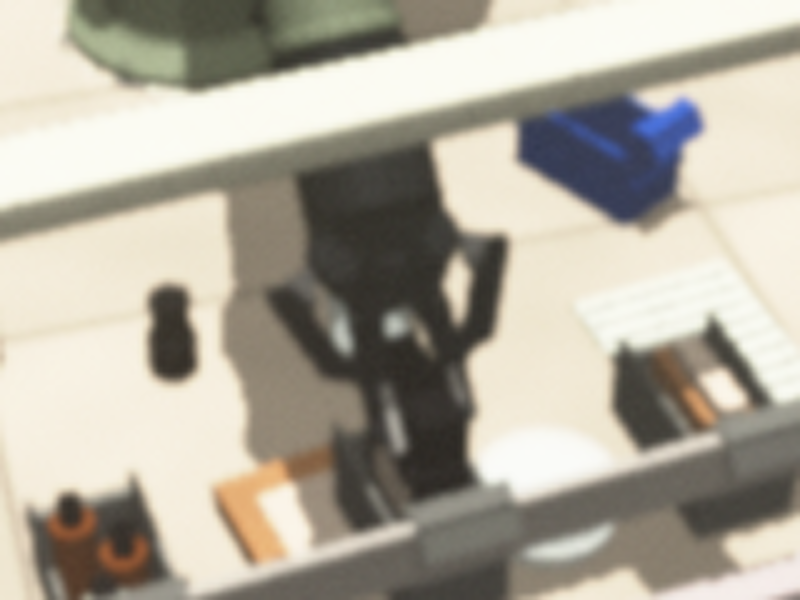

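Run:
```python
from h import *
T,yaw=rk(); bot.wait(0.1)
f0=np.array(bot.read_ft_force()); m0=np.array(bot.read_moment())
p,q=box_tcp(T((-58,5,86)),yaw,-3.5); r=bot.move_linear(p,speed=0.025,until_force=3.5); pp=np.array(bot.read_position())
print(r,(pp-p)*1000,"origin z",86+(pp-p)[2]*1000,np.array(bot.read_ft_force())-f0,np.array(bot.read_moment())-m0,bot.read_clock())
im,cp=snap("wrist","w20",None,1.4)
sc,cs=snap("scene","s20",(200,180,360,300),5)
```

```text
True [0.1426 0.0361 8.668 ] origin z 94.66800671578093 [-1.2049 -0.4045  6.1607] [ 0.0168 -0.5014  0.0666] 31.0833
```

View pics/w20.png

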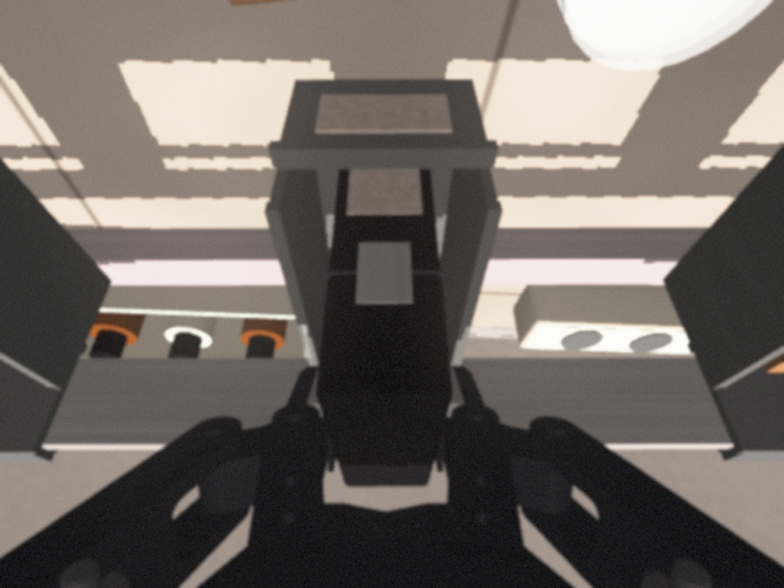

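View pics/s20.png

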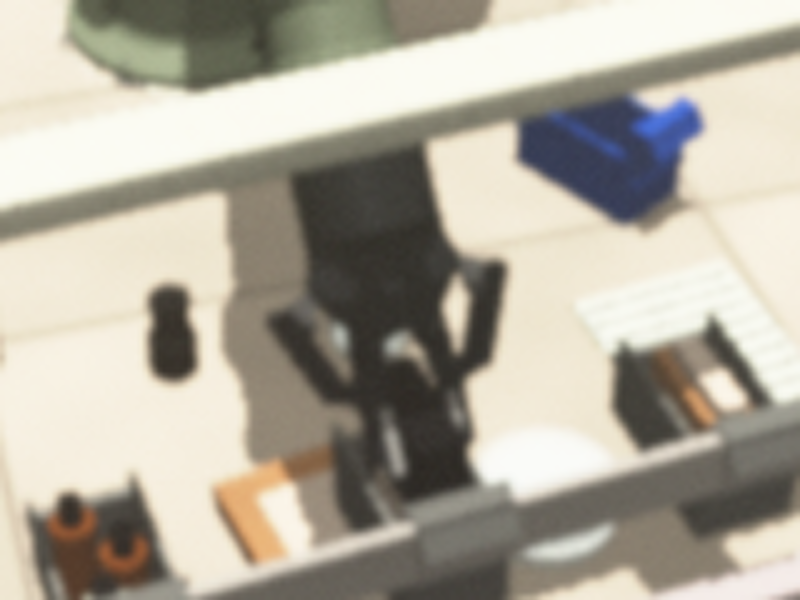

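Run:
```python
from h import *
print(bot.read_ft_force())
bot.set_gripper(0.50); bot.wait(0.2)
print(bot.read_gripper_width(),bot.read_ft_force(),bot.read_clock())
im,cp=snap("wrist","w21",None,1.4)
```

```text
[-1.7076  0.0468  5.2611]
0.4981442909549472 [ 0.3101  0.0488 -0.3771] 31.6667
```

View pics/w21.png

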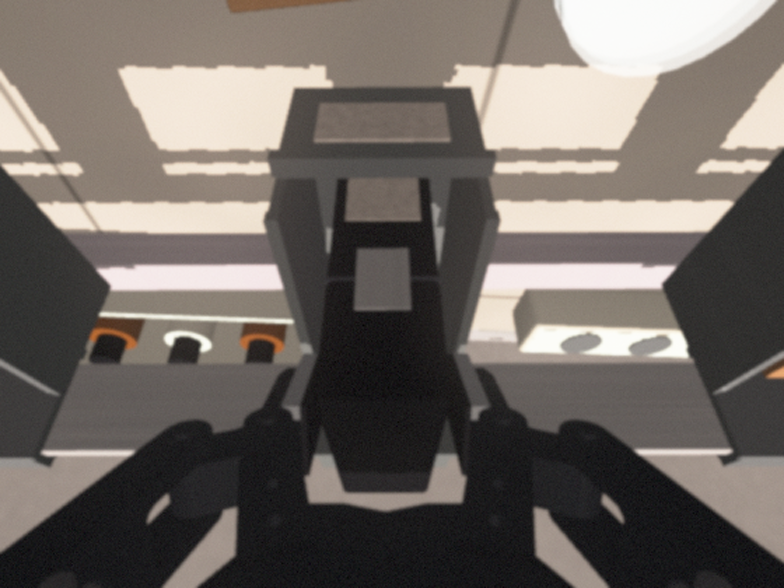

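Run:
```python
from h import *
p=np.array(bot.read_position()); f=q2R(bot.read_tool_rot())[:,1]
bot.move_linear(list(p-0.05*f),speed=0.08)
print(bot.read_ft_force())
bot.move_linear(list(p-0.17*f),speed=0.15); bot.wait(.2)
print(bot.read_ft_force(),bot.read_clock())
im,cp=snap("wrist","w22",None,1.4)
sc,cs=snap("scene","s22",(140,150,400,320),3)
tt,ct=snap("top","t22",(180,130,440,310),3)
```

```text
[0.1836 0.4455 0.0977]
[-0.1333 -0.5735 -0.1188] 33.6417
```

View pics/w22.png

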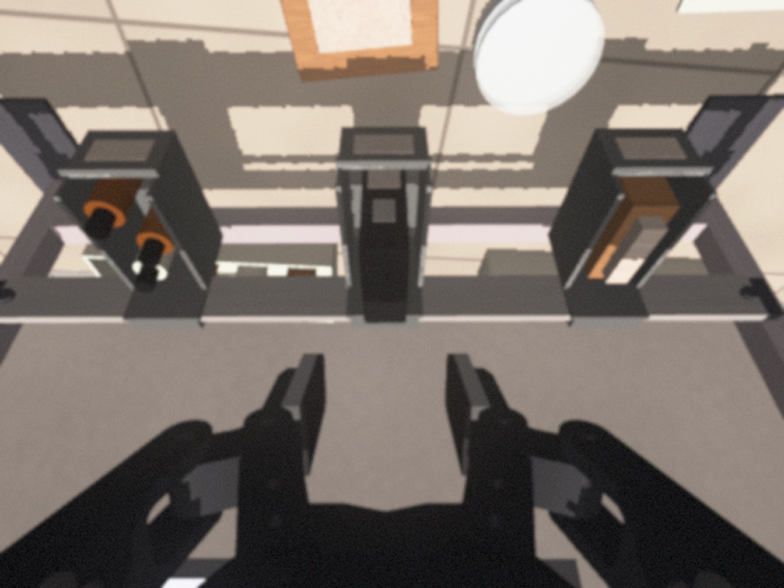

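View pics/s22.png

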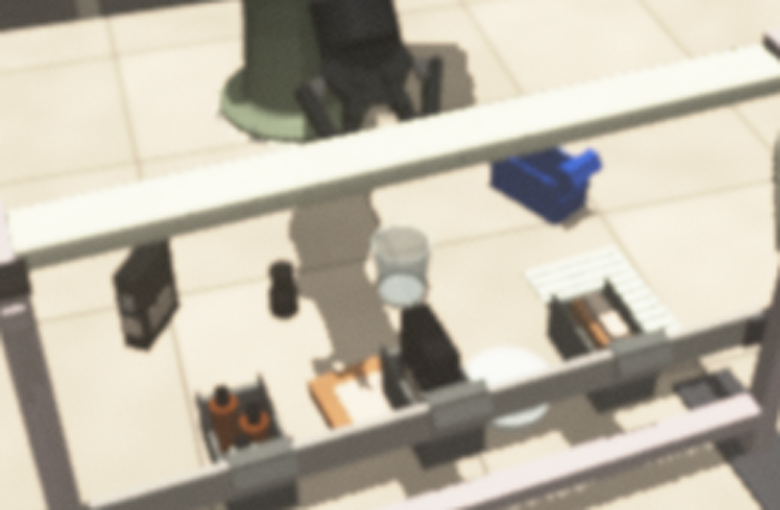

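View pics/t22.png

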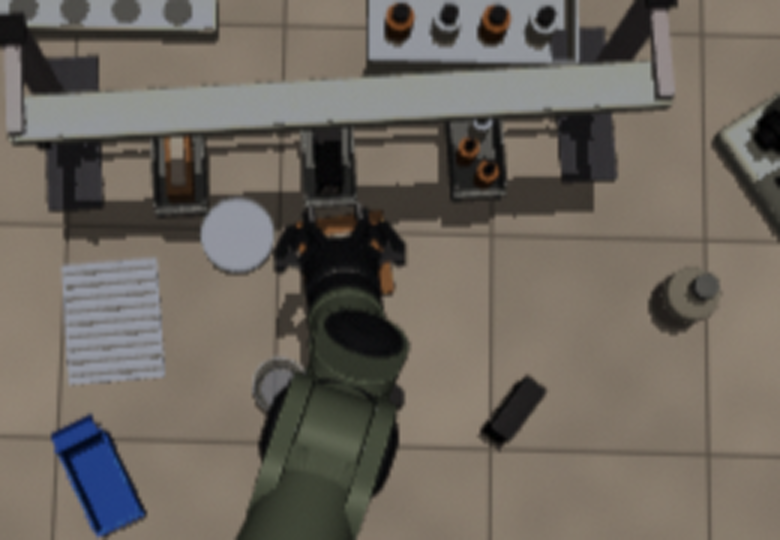

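Run:
```python
from h import *
im,cp=load("w22"); 
a=im[80:240,30:160]; m=im[80:240,225:325]; b=im[80:240,390:515]
v=np.hstack([a,m,b]); sv(v,"w22c",None,2.2)
v=cv2.resize(v,None,fx=2.2,fy=3.5,interpolation=cv2.INTER_CUBIC); cv2.imwrite("pics/w22c.png",np.ascontiguousarray(v[:,:,::-1]))
```

```text
(no output)
```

View pics/w22c.png

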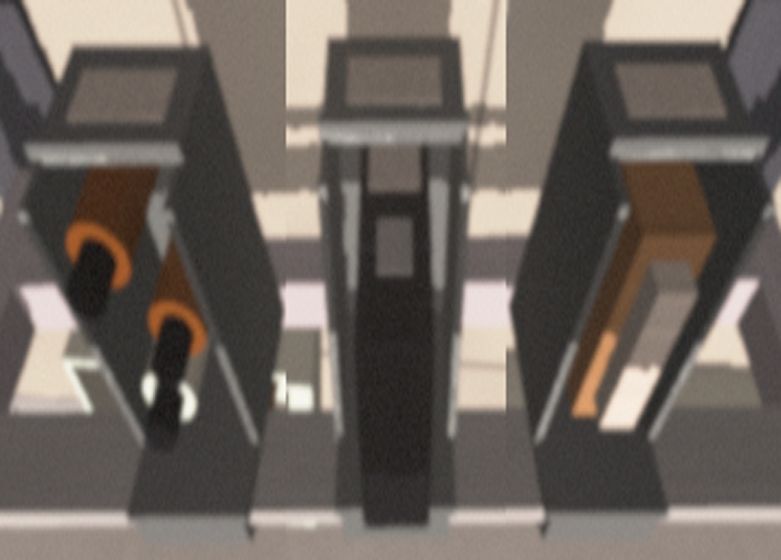

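Run:
```python
from h import *
from scipy.optimize import least_squares
im,cp=load("w22")
T,yaw=rk()
def Tb(lip,th,dy=5):
    M=R.from_euler('y',th,degrees=True).as_matrix()
    return lambda a: T(M@(np.array(a,float)-[59,0,85])+[lip[0],dy,180+lip[1]])
pts=[(-55,0,0),(-55,0,45),(-55,0,62),(55,0,62),(55,0,89)]
obs=np.array([-1.9,-6.4,-7,-1.2,0])
rows=lambda l,th: np.array([proj(Tb(l,th)(p),cp)[1] for p in pts])
r0=rows((0,0),0)
r=least_squares(lambda v:rows((v[2],v[1]),v[0])-r0-obs,[0,0,0]); print(r.x,r.fun.round(2))
r=least_squares(lambda v:rows((-2,0),v[0])-r0-obs,[0]); print(r.x,r.fun.round(2))
```

```text
[-3.9419  2.2185 -4.8857] [-0.43  0.55 -0.22  1.02 -0.89]
[-4.6229] [ 0.96  1.05 -0.11  0.96 -1.35]
```

Run:
```python
from h import *
print(bot.read_ft_force(),bot.read_joint_vel(),bot.read_clock()); print(bot.close_job())
```

```text
[ 0.3355 -0.1027 -0.3041] [ 0.0004 -0.0065  0.0002  0.0009  0.0003 -0.0003] 33.7917
the job is handed in; nothing more can be done
None
```

The bin is hanging on the rail between its two neighbours, the slide box is standing in it, and the job was handed in at 33.8 s of the 64 s allowed. It gave no verdict, so the checks below are mine.

**Bin:** I gripped it by its sides with the tool leaning in from the front and hooked the lip on with the front raised 18°. I centred it by lightly touching the rail both ways, then swung it down in small steps and let go.

**Slide box:** I took the farther of the two look-alike boxes. It touched the bin's floor within 1 mm of where I expected, and I released it there.

**Last checks:**
- **Contact and bystanders:** The gripper is clear of everything. The top view shows nothing else moved, except that the arm hid the tray and eyepiece; the scene view shows those in place.
- **Bin tilt:** It hangs front-down about 4° (fits gave 3.9° to 4.6°; the limit is 8°). That is a little more than the 2.9° I worked out from the lip's 2 mm play.
- **Where views disagreed:** The rail touch put the bin's place in the gripper about 3 mm off the camera estimate, so I went by touch. The last free camera fit put the lip near −4.9 mm in x and 2.2 mm above the rail. An earlier fit, before the box went in, gave −2.3 mm and −0.3 mm, which the 2 mm play makes more likely. All of these are within the limits.
- **Box:** It looks upright and centred in the pictures, but I did not measure its final pose.

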